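Pin the suction canister into its ambulance dock

ROBOT

A 6-joint arm with a two-finger parallel gripper is mounted at the origin on the work surface. World frame = base frame: x ahead of the robot, y to its left, z up, the work surface at z = 0. Lengths are in mm, angles in degrees, forces in N, time in s.
With the tool pointing down it reaches from about 350 to 850 mm from the base axis. Payload 8.1 kg.
Tool frame: the origin (TCP) lies at the very end of the fingers, on their centre line; the grasp point (between the pads) lies 19 mm behind it; z points along the fingers, y is the direction in which the jaws open and shut (so a half turn about z gives the same grasp; the last joint's range is limited). The gripper opens to 85 mm and grips with 20 to 120 N. Pads are 22 mm wide; open, the fingers measure 114 mm over their backs; the gripper's body (76 mm by 85 mm) begins 54 mm behind the grasp point. The pads swing forward as they close: fully open they stand 13 mm farther back than shut.
Start: joints at [-73.075, 7.471, 85.268, -0, 87.261, -4.893], TCP at [223.018, -557.017, 204.092] pointing down, gripper open.
Joint ranges: [-169.43, 169.43], [-51.17, 129.36], [1.28, 143.12], [-76.62, 256.62], [0, 156.53], [-152.29, 152.29]. Speed limits (degrees/s): [136.94, 136.94, 159.86, 180, 180, 180].

INTERFACE

Orientations are given as [roll, pitch, yaw] about the fixed x, y, z axes, in that order (R = Rz(yaw) Ry(pitch) Rx(roll)).
In Python, from bench import r gives the robot as it stands.
- The arm moves only by the shell command python3 -m crank 'ROWS' [OPENING] [FORCE]. ROWS is JSON, a list that holds one entry, the list of rows, each a list of 6 numbers: the shift along the tool's x, y, z in m, then the turn, a rotation vector about the tool's x, y, z in rad. A call has 1 to 10 rows; each row is the pose to reach, as a shift and turn from the pose measured when the call began, along the tool's axes at that moment; what a row does not reach only later rows make up. A row lasts 1/8 s, in which the tool goes at most 62.5 mm and 10.7 degrees, less where a joint would pass 70% of its speed; a pose out of reach is approached as far as the arm can. A call with a gripper value outside its range is refused whole. OPENING is the closure, from 0 (fully open) to 1 (shut), set as the call begins (- or left out, the last holds). The fingers move at their own pace and stop on an object; FORCE is the grip in N (left out, the last holds). Time passes only in rows, so rows that repeat a pose let the fingers close. It gives the time, the measured TCP pose, the force and the opening at its end, in the units of the state.
- r.sense(): the state, without advancing time (a new reading comes with each control period).
- r.snapshot(name): name is "scene" or "top"; returns (picture, depth): 384x512x3 uint8, blue, green, red; 384x512 float32, mm along the optical axis (not along the pixel's ray), 0 where there is no reading.
- r.get_calibration(name): a dict with "mtx" (3x3 intrinsics, pixels), "cam_to_world" (4x4, takes a point from camera to world coordinates). Camera axes: x right, y down, z forward; pixel columns grow to the right and rows downward; lengths in mm; the calibration is good to about 2 mm. A picture is of the moment at which its call begins. get_calibration takes no time and is no camera call.
- r.hand_in(): hands the job in, once; it reports no verdict.
Trained networks look in the newest picture that a camera, given by its name, has taken for a name from the list of things; names that differ only in an ending like _2 or _b are one class to them, and where a whole thing is asked for, a point or a joint stands for the part that bears it (a point fixed in the world has none). Each returns a list of dicts, best first, with "conf" (0 to 1); they miss things now and then, are a little off and sometimes report something else, mostly with a low value. They report only what shows in the picture. A call takes as long as a camera call. They do not tell look-alikes from the thing itself.
- r.look_for(thing, camera): "extent" ([left, top, right, bottom] in pixels, round what is visible of it).
- r.landmark_of(thing, camera): "pixel" ([column, row] in pixels: a listed point, or the origin of a listed thing).
The state is a dict: "time": time; "joint_pos": joint angles; "qd": joint speeds; "joint_efforts": joint torques, N m; "tool_pos": TCP position; "tcp_rot": TCP orientation; "ft_force": force on the tool from outside, world axes, zero at the start; "wrist_torque": the same for the moment, N m; "finger_gap": finger opening in mm.
Only numpy, scipy, OpenCV 4.12 (cv2) and the standard library are available. Lean on these libraries where they do the work, as an engineer would, in place of code of your own. Each camera call takes 0.05 s, during which the arm holds its last target.

TASK

First stand the suction canister's carrier on its dock plate with its white knuckles between the two yellow lugs, so that all the holes line up. Then slide back the clear console cover above the red-handled retaining pin, take the pin out and thread it from either side through both lugs and both knuckles until its collar is against the lug. Finally slide the cover fully shut again and let go; keep the canister upright and leave everything else where it is.

Things in the scene. Friction and masses are not known exactly. Their poses are not given: they have to be found in the camera images.
- dock: Fixed steel plate with two yellow lugs. Origin on the counter below the middle of the bore; x towards the lug end, y along the bore, z up. Plate x -135 to 22, y -48 to 48, top z 6 mm. Lugs x -18 to 18, z 6 to 76, at y 23 to 33 and -33 to -23 (gap 46, 66 over the outer faces), each with a 14 mm hole along y at x 0, z 62
- dock_bore (a point): Middle of the dock's bore, halfway between the lugs, on the hole axis (dock x 0, y 0, z 62 mm); axes as the dock
- carrier: Loose rigid carrier with canister, 320-480 g. Origin at its underside below its bore; x to the knuckles, z up. White base 90 x 90 x 8 mm centred at x -85, clear canister, mint lid 78 across, top z 106. Tongue 36 wide (y) to x 15, two knuckles (30 along x, 9 thick, top z 70, outer faces y +-18), 14 mm holes along y at x 0, z 56. Docked: axes as the dock, origin 6 mm higher; nothing stops it along x
- carrier_bore (a point): Middle of the carrier's bore between the knuckles (carrier x 0, y 0, z 56 mm)
- carrier_grip (a point): Centre of the top of the carrier's grip bar (carrier x -85, y 0, z 136 mm); bar 50 mm long along carrier x, 22 mm wide along y, 30 mm high (z 106 to 136), for taking from above
- console: Fixed low white box 200 (x) x 284 (y) mm with two clear sliding covers, one passing over the other; on the side (left or right of the dock) opposite to the carrier's start. Origin at the centre of its underside, z up. Floor z 12, walls to z 45. A divider at y 0 makes a +y and a -y compartment, 188 x 134 mm inside; pin in one, key in the other, some 82 mm from the divider
- cover_left (a joint): Sliding of the lower clear cover (blue tab) over the +y compartment, m: 0 shut, 0.105 fully open; opens towards console -y, passing under the other. Friction 1.5 N, stays where left. Starts shut to within 6 mm
- cover_left_tab (a point): Middle of the top of the left cover's blue tab, moving with it; tab 44 mm along console x, 12 mm along y, top 76 mm above the counter, standing 25 mm proud of its cover, at console x +30, y +125 mm when shut
- cover_right (a joint): Sliding of the upper clear cover (green tab) over the -y compartment, m: 0 shut, 0.105 fully open; opens towards console +y, passing over the other. Friction 1.5 N, stays where left. Starts shut to within 6 mm
- cover_right_tab (a point): Middle of the top of the right cover's green tab, moving with it; size as the blue one, standing 18 mm proud of its cover, top 76 mm above the counter, at console x +30, y -125 mm when shut
- pin: Loose retaining pin, 164 mm, 120 g, lying flat in a compartment, tip away from the robot. Origin under the centre of its red handle; x to the tip, z up. Handle 64 (x) x 16 (y) x 28 (z) mm; pin axis 14 above its underside. Collar 24 across, x 32 to 37; steel shaft 10 across to x 115; tapered nose to x 132, 4 mm at the tip, can draw the carrier a few mm. Balances in the handle
- pin_handle (a point): Centre of the pin's red handle, on the pin's axis
- pin_mid (a point): Point on the pin's axis 33 mm ahead of the collar's face (pin x 70, z 14 mm): it lies at dock_bore when the pin is home, from either side
- key: White flat oxygen key, 125 x 36 x 8 mm, loose in the other compartment; to be left alone
- wand: suction wand, blue, 270 mm long, lying loose near the far edge; a bystander
- cap: small mint-green cap, 36 mm across, 28 mm high, loose beyond the dock; a bystander
- oximeter: blue finger oximeter, 34 x 60 x 32 mm, loose beyond the dock; a bystander
- saline: bottle with blue cap, 60 mm across, 150 mm high, loose near the far edge; a bystander
There are look-alikes about, which are no part of the job. Leave any pink look-alike of the dock alone.

How it is judged:
By the outcome, as a careful person would: the job done as asked, in the order asked, and still so for the second after the job is handed in, with the robot touching nothing.
It also fails if it takes over 72 s, if anything falls off the work surface, if the arm or the gripper's body presses on something with over 40 N, if the wrist force passes 120 N, or if a joint passes its speed limit or range.

## Working session

There is one attempt and no reset: what is moved stays moved. The work goes in short steps, Python scripts to look and compute and a shell command to move; the robot and the scene stay as the last step left them, time stands still between calls to the robot, and variables do not carry over. Pictures are saved under pics/ and viewed, and the job is handed in when it is done.

```bash
ls; mkdir -p pics; cat > h.py <<'E'
import numpy as np, cv2
from bench import r
def snap(n,f):
    p,d=r.snapshot(n); cv2.imwrite('pics/'+f+'.png',p); np.save('pics/'+f+'.npy',d); return p,d
def w2p(n,P):
    c=r.get_calibration(n); T=np.linalg.inv(np.array(c['cam_to_world'])); q=T[:3,:3]@np.array(P,float)+T[:3,3]
    q=np.array(c['mtx'])@q; return q[:2]/q[2]
def ray(n,px):
    c=r.get_calibration(n);T=np.array(c['cam_to_world']);K=np.array(c['mtx'])
    return T[:3,3],T[:3,:3]@np.linalg.solve(K,[px[0],px[1],1.])
def atz(n,px,z):
    o,v=ray(n,px); return o+v*(z-o[2])/v[2]
def atd(n,px,d):
    o,v=ray(n,px); return o+v*d
def cloud(n,d):
    c=r.get_calibration(n);T=np.array(c['cam_to_world']);K=np.array(c['mtx'])
    v,u=np.mgrid[:d.shape[0],:d.shape[1]]
    R=np.stack([(u-K[0,2])/K[0,0]*d,(v-K[1,2])/K[1,1]*d,d],-1)
    return R@T[:3,:3].T+T[:3,3]
E
python3 - <<'E'
from h import *
np.set_printoptions(precision=1,suppress=True)
print(r.sense())
for n in ('scene','top'):
    snap(n,n+'0'); print(n,r.get_calibration(n))
    for t in ('dock','dock_bore','carrier','carrier_bore','carrier_grip','console','cover_left_tab','cover_right_tab','pin','pin_handle','pin_mid'):
        print(t,[(np.round(x['pixel']),round(x['conf'],2)) for x in r.landmark_of(t,n)][:4])
E
```

```text
pics
{'time': 0.0, 'joint_pos': array([-73.1,   7.5,  85.3,   0. ,  87.3,  -4.9]), 'qd': array([ 0. , -0.1, -0.1,  0.1,  0.1,  0.1]), 'joint_efforts': array([ -0. , -56.9, -50.1,  -0. ,   0. ,   0. ]), 'tool_pos': array([ 222.8, -556.4,  203. ]), 'tcp_rot': array([-179.9,   -0. ,   21.8]), 'ft_force': array([-0.6,  0.5, -0.2]), 'wrist_torque': array([-0., -0., -0.]), 'finger_gap': 85.61858849143142}
scene {'mtx': array([[430.5,   0. , 257.4],
       [  0. , 430.5, 188.6],
       [  0. ,   0. ,   1. ]]), 'cam_to_world': array([[   0. ,    0.6,   -0.8, 1483.4],
       [   1. ,    0. ,    0. ,   20.3],
       [   0. ,   -0.8,   -0.6,  750.7],
       [   0. ,    0. ,    0. ,    1. ]])}
dock [(array([416., 233.]), 0.62), (array([237., 211.]), 0.57)]
dock_bore [(array([235., 194.]), 0.74), (array([419., 212.]), 0.61)]
carrier [(array([356., 204.]), 0.61)]
carrier_bore [(array([359., 190.]), 0.73)]
carrier_grip [(array([350., 146.]), 0.92)]
console [(array([152., 190.]), 0.83)]
cover_left_tab []
cover_right_tab [(array([106., 174.]), 0.92)]
pin []
pin_handle []
pin_mid [(array([104., 172.]), 0.47)]
top {'mtx': array([[370.1,   0. , 254.9],
       [  0. , 370.1, 184.4],
       [  0. ,   0. ,   1. ]]), 'cam_to_world': array([[  -0. ,   -1. ,    0.1,  472.1],
       [  -1. ,    0. ,    0. ,    1.2],
       [  -0. ,   -0.1,   -1. , 1183.4],
       [   0. ,    0. ,    0. ,    1. ]])}
dock [(array([118., 171.]), 0.98), (array([264., 195.]), 0.89), (array([154., 234.]), 0.17)]
dock_bore [(array([116., 167.]), 0.79), (array([268., 193.]), 0.64), (array([184., 150.]), 0.47)]
carrier [(array([160., 203.]), 0.69)]
carrier_bore [(array([155., 206.]), 0.7)]
carrier_grip [(array([153., 233.]), 0.62)]
console [(array([344., 213.]), 0.65), (array([263., 191.]), 0.39)]
cover_left_tab [(array([307., 207.]), 0.67)]
cover_right_tab [(array([390., 213.]), 0.6)]
pin []
pin_handle [(array([161., 207.]), 0.51)]
pin_mid []
```

View pics/scene0.png

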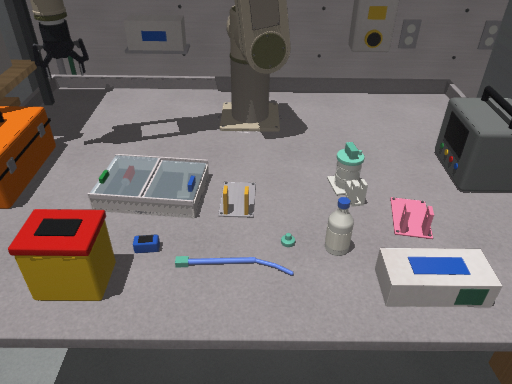

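View pics/top0.png

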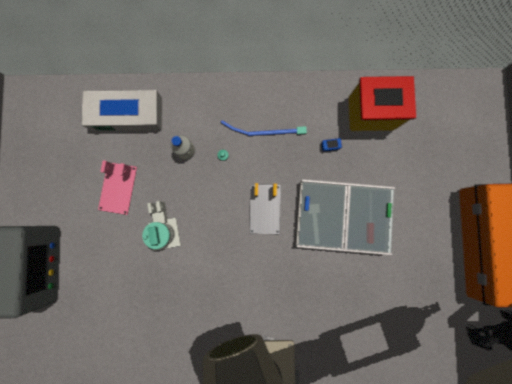

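```bash
python3 - <<'E'
import cv2
p=cv2.imread('pics/top0.png'); c=p[120:290,90:460]; cv2.imwrite('pics/top0z.png',cv2.resize(c,(800,368),interpolation=cv2.INTER_CUBIC))
p=cv2.imread('pics/scene0.png'); c=p[110:310,60:460]; cv2.imwrite('pics/scene0z.png',cv2.resize(c,(800,400),interpolation=cv2.INTER_CUBIC))
E
```

```text
(no output)
```

View pics/top0z.png

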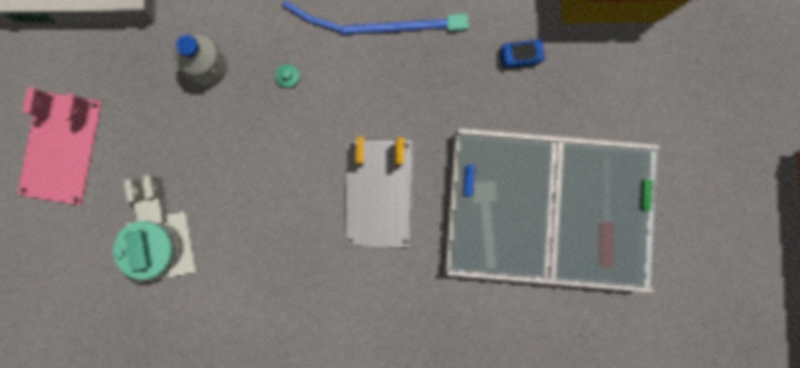

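View pics/scene0z.png

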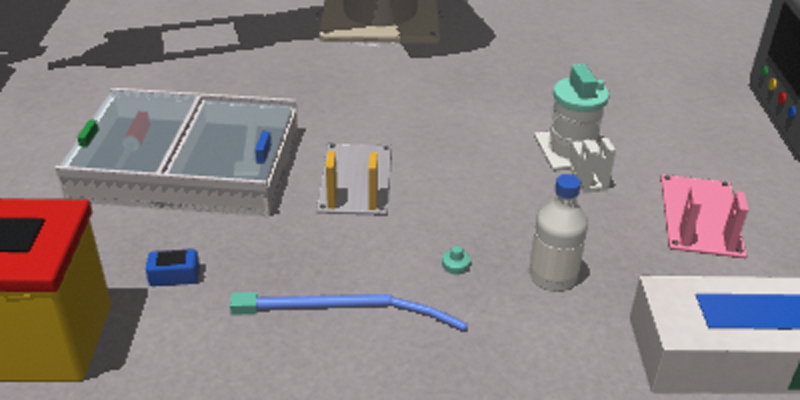

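The true dock is the yellow-lugged plate at top px (265,205); its look-alike is the pink one at (118,185). The carrier, with its mint lid, is at (155,236), and the mint cap at (223,155) is not it. The pin is the red handle at (370,233) under the green tab (389,210). The white shape at (313,220) under the blue tab is the key. Next I measure the poses.

```bash
cat > m.py <<'E'
from h import *
np.set_printoptions(precision=1,suppress=True)
def mask(p,kind):
    h=cv2.cvtColor(p,cv2.COLOR_BGR2HSV);H,S,V=[h[...,i].astype(int) for i in range(3)]
    if kind=='yellow': return (H>12)&(H<32)&(S>130)&(V>90)
    if kind=='mint': return (H>70)&(H<92)&(S>70)&(V>70)
    if kind=='green': return (H>50)&(H<75)&(S>120)
    if kind=='blue': return (H>100)&(H<125)&(S>150)
    if kind=='red': return ((H<8)|(H>172))&(S>50)
    if kind=='white': return (S<40)&(V>150)
E
python3 - <<'E'
from m import *
for n in ('top','scene'):
    p=cv2.imread(f'pics/{n}0.png');d=np.load(f'pics/{n}0.npy');C=cloud(n,d)
    roi=lambda x0,x1,y0,y1:(C[...,0]>x0)&(C[...,0]<x1)&(C[...,1]>y0)&(C[...,1]<y1)&(d>0)
    for k,rg,z in (('yellow',(350,700,-150,100),(70,85)),('mint',(250,650,150,450),(100,145)),('green',(300,650,-500,-200),(65,90)),('blue',(300,650,-300,-50),(65,90)),('red',(250,650,-450,-150),(-10,90))):
        m=mask(p,k)&roi(*rg)&(C[...,2]>z[0])&(C[...,2]<z[1])
        q=C[m]; nl,lab,st,ce=cv2.connectedComponentsWithStats(m.astype(np.uint8))
        print(n,k,len(q))
        for i in range(1,nl):
            if st[i,4]>=8:
                qq=C[lab==i]; print('   px',ce[i],st[i,4],'mean',qq.mean(0),'min',qq.min(0),'max',qq.max(0))
E
```

```text
top yellow 79
   px [256.  188.7] 35 mean [569.9   0.4  75.6] min [553.9  -2.8  71.7] max [587.    3.7  80.3]
   px [274.4 189.3] 44 mean [567.1 -54.9  75.5] min [550.  -60.   70.9] max [583.2 -50.1  79.5]
top mint 546
   px [155.4 235.3] 546 mean [436.5 290.6 114.5] min [399.8 256.4 100. ] max [471.7 329.8 139.5]
top green 42
   px [388.3 209.8] 42 mean [ 500.9 -393.4   75.2] min [ 482.5 -400.6   69.6] max [ 518.3 -388.3   79.7]
top blue 43
   px [306.5 203. ] 43 mean [ 524.8 -149.9   75.8] min [ 506.8 -154.9   71.6] max [ 542.7 -145.    79.2]
top red 72
   px [370.5 232.9] 72 mean [ 432.7 -342.7   57.5] min [ 405.4 -349.    52.9] max [ 459.5 -334.5   62.2]
scene yellow 77
   px [224.8 190.7] 40 mean [572.4 -56.7  77.1] min [550.2 -61.9  70.5] max [588.1 -51.4  81.9]
   px [246.3 190.9] 37 mean [572.8  -0.2  77.4] min [553.7  -4.   72.1] max [588.8   4.2  80.4]
scene mint 424
   px [350.2 154.6] 424 mean [449.4 289.6 116.2] min [406.2 255.  100. ] max [478.8 330.9 141.1]
scene green 69
   px [103.2 176. ] 69 mean [ 506.8 -395.    74.8] min [ 482.1 -403.6   65.6] max [ 525.4 -388.3   81.1]
scene blue 48
   px [190.4 181.4] 48 mean [ 531.4 -152.2   76.8] min [ 505.5 -157.9   68.4] max [ 550.4 -144.9   81.6]
scene red 76
   px [127.8 171.9] 55 mean [ 463.8 -340.4   60.2] min [ 432.7 -347.6   57.5] max [ 490.6 -333.7   63.3]
   px [ 93.5 209. ] 20 mean [ 565.9 -418.4    5.8] min [ 557.3 -446.7   -1.3] max [ 572.5 -390.3   11.4]
```

```bash
cat > fit.py <<'E'
from m import *
from scipy.optimize import minimize
def box(x0,x1,y0,y1,z0,z1): return np.array([[x,y,z] for x in(x0,x1) for y in(y0,y1) for z in(z0,z1)],float)
def cyl(cx,cy,r_,z0,z1):
    a=np.linspace(0,2*np.pi,32); return np.array([[cx+r_*np.cos(t),cy+r_*np.sin(t),z] for t in a for z in(z0,z1)])
def render(n,parts,x,y,yaw,z,roi,cal,S=6):
    u0,v0,u1,v1=roi; im=np.zeros(((v1-v0)*S,(u1-u0)*S),np.uint8)
    K,Ti=cal; c,s=np.cos(yaw),np.sin(yaw); Rz=np.array([[c,-s,0],[s,c,0],[0,0,1]])
    for P in parts:
        q=(P@Rz.T+[x,y,z])@Ti[:3,:3].T+Ti[:3,3]; q=q@K.T; q=q[:,:2]/q[:,2:]
        q=((q-[u0,v0]+.5)*S-.5)
        hl=cv2.convexHull(q.astype(np.float32))
        cv2.fillConvexPoly(im,np.round(hl*16).astype(np.int32),255,cv2.LINE_8,4)
    return cv2.resize(im,(u1-u0,v1-v0),interpolation=cv2.INTER_AREA)/255.
def fit(parts,views,x0,z=0,bias=True):
    """views: list (cam,softmask(full),roi). returns per-view & joint"""
    cals={n:(np.array(r.get_calibration(n)['mtx']),np.linalg.inv(np.array(r.get_calibration(n)['cam_to_world']))) for n,_,_ in views}
    def cost(p,vs):
        e=0
        for n,m,(u0,v0,u1,v1) in vs:
            R=render(n,parts,p[0],p[1],np.radians(p[2]),z,(u0,v0,u1,v1),cals[n])
            e+=np.sum((cv2.GaussianBlur(R,(0,0),.8)-cv2.GaussianBlur(m[v0:v1,u0:u1].astype(float),(0,0),.8))**2)
        return e
    out=[]
    for vs in [[v] for v in views]+([views] if len(views)>1 else []):
        best=None
        for dy in (-3,3):
            s=np.array(x0,float)+[0,0,dy]; sim=np.array([s,s+[6,0,0],s+[0,6,0],s+[0,0,5]])
            o=minimize(cost,s,args=(vs,),method='Nelder-Mead',options=dict(initial_simplex=sim,xatol=.05,fatol=1e-3))
            if best is None or o.fun<best.fun: best=o
        out.append((best.x,best.fun))
    return out
def img(n,f): return cv2.imread(f'pics/{f}.png')
E
python3 - <<'E'
from fit import *
T=img('top','top0');Sx=img('scene','scene0')
lugs=[box(-18,18,23,33,6,76),box(-18,18,-33,-23,6,76)]
mt=mask(T,'yellow');ms=mask(Sx,'yellow')
for o in fit(lugs,[('top',mt,(240,170,290,210)),('scene',ms,(205,170,265,225))],(568,-27,-2)): print('dock',o)
# carrier: mint lid + bar
car=[cyl(-85,0,39,98,106),box(-110,-60,-11,11,106,136)]
mt=mask(T,'mint');ms=mask(Sx,'mint')
for yw in (-20,0,20):
  for o in fit(car,[('top',mt,(135,212,180,262)),('scene',ms,(325,130,375,185))],(515,290,yw)): print('car',yw,o)
print('green');
tab=[box(-22,22,-6,6,60,76)]
for k,rt,rs,x0 in (('green',(378,195,400,225),(90,160,118,192),(501,-394,-5)),('blue',(297,190,316,216),(180,168,200,195),(525,-150,-5))):
  for o in fit(tab,[('top',mask(T,k),rt),('scene',mask(Sx,k),rs)],x0): print(k,o)
print('pin handle top')
h=[box(-32,32,-8,8,12,40)]
for o in fit(h,[('top',mask(T,'red'),(355,215,385,250)),('scene',mask(Sx,'red'),(112,160,145,190))],(435,-343,0)): print(o)
E
```

```text
dock (array([569.6, -27.4,  -3.5]), np.float64(5.035623812785435))
dock (array([564.4, -29.2,   1.7]), np.float64(11.366698259190827))
dock (array([567.6, -28.5,   1. ]), np.float64(26.817059867800335))
car -20 (array([518.9, 274.1, -12.9]), np.float64(5.210305771167354))
car -20 (array([520.5, 298.1,   3.2]), np.float64(4.427966121830341))
car -20 (array([521. , 296. ,   1.9]), np.float64(10.185826347543962))
car 0 (array([521.1, 295.9,   1.8]), np.float64(5.362124801055588))
car 0 (array([520.4, 294.4,   0.8]), np.float64(4.653365666918209))
car 0 (array([521.1, 294. ,   0.6]), np.float64(10.170252640404081))
car 20 (array([520.7, 300.3,   4.8]), np.float64(5.303451685956146))
car 20 (array([520.6, 299.7,   4.3]), np.float64(4.476380172369026))
car 20 (array([520.6, 301. ,   5.2]), np.float64(9.945487848114224))
green
green (array([ 501.5, -395.5,   -3.1]), np.float64(20.28836403926544))
green (array([ 496.7, -398.9,   -0.3]), np.float64(5.986098968356325))
green (array([ 499.2, -397.5,   -0.9]), np.float64(30.453654137841767))
blue (array([ 524.5, -150.8,   -9.5]), np.float64(9.186691285959043))
blue (array([ 522.5, -154.5,    1.3]), np.float64(9.495171172614107))
blue (array([ 524.6, -152.7,   -1.3]), np.float64(25.17644056798283))
pin handle top
(array([ 430.4, -351.1,   -2.6]), np.float64(53.339079055795935))
(array([ 407.2, -360.1,   15.5]), np.float64(56.94518176141701))
(array([ 431.1, -352.1,   13.1]), np.float64(126.38297621170754))
```

```bash
python3 - <<'E'
from fit import *
T=img('top','top0');Sx=img('scene','scene0')
a=cv2.resize(T[195:265,125:195],(560,560),interpolation=cv2.INTER_CUBIC)
cv2.imwrite('pics/c1.png',a)
a=cv2.resize(T[175:240,240:290],(400,520),interpolation=cv2.INTER_CUBIC)
cv2.imwrite('pics/c2.png',a)
a=cv2.resize(T[172:262,290:402],(784,630),interpolation=cv2.INTER_CUBIC)[:600]
cv2.imwrite('pics/c3.png',a)
print('bore',atz('top',(155,206),56),'grip',atz('top',(153,233),136))
print('bore s',atz('scene',(359,190),56),'grip',atz('scene',(350,146),136))
E
```

```text
bore [523.1 308.8  56. ] grip [443.7 291.6 136. ]
bore s [535.3 307.2  56. ] grip [435.5 288.8 136. ]
```

View pics/c1.png

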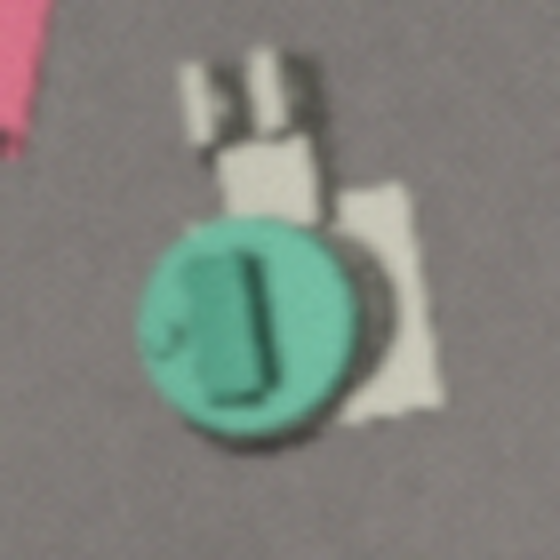

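View pics/c2.png

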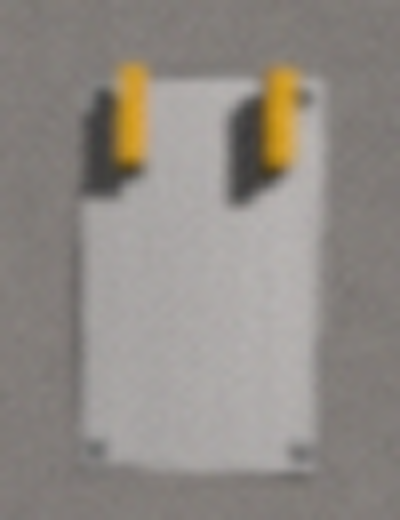

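View pics/c3.png

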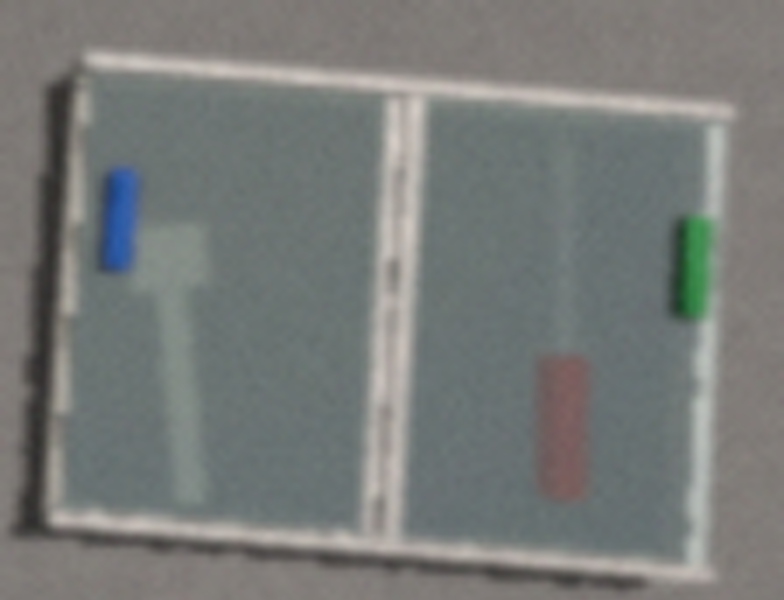

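```bash
python3 - <<'E'
from fit import *
T=img('top','top0');Sx=img('scene','scene0')
f=lambda x,y,o,s,z:atz('top',(x/s+o[0]-.5+.5/s,y/s+o[1]-.5+.5/s),z)
g=lambda a,b:np.degrees(np.arctan2(-(a-b)[1],(a-b)[0]))*-1
print('plate R',g(f(325,100,(240,175),8,6),f(315,470,(240,175),8,6)),'L',g(f(82,205,(240,175),8,6),f(85,460,(240,175),8,6)))
for nm,a,b,z in (('baseR',(405,185),(440,405),8),('bar',(250,250),(272,385),120)):
  print(nm,g(f(*a,(125,195),8,z),f(*b,(125,195),8,z)))
o=(290,172)
for nm,a,b,z in (('divL',(390,95),(365,535),45),('R',(735,110),(710,575),45),('L',(85,55),(50,525),45)):
  print(nm,g(f(*a,o,7,z),f(*b,o,7,z)),f(*a,o,7,z),f(*b,o,7,z))
for nm,a,z in (('pin front end',(563,355),40),('pin rear',(563,500),40),('tip',(567,130),26),('green',(694,267),76),('blue',(119,220),76)): print(nm,f(*a,o,7,z))
# plate edge fit : V gradient
V=cv2.cvtColor(T,cv2.COLOR_BGR2HSV)[...,2].astype(float)
print(V[215,245:290]); print(V[205,245:290])
L=[];R=[]
for v in range(203,231):
    row=V[v]
    for lo,hi,out,sg in ((247,258,L,1),(272,284,R,-1)):
        gr=np.clip(sg*np.diff(row[lo:hi]),0,None)**2; out.append((v,(gr*(np.arange(lo,hi-1)+.5)).sum()/gr.sum()))
for nm,E in (('L',L),('R',R)):
    E=np.array(E); k=np.polyfit(E[:,0],E[:,1],1); res=E[:,1]-np.polyval(k,E[:,0]); ok=abs(res)<1;k=np.polyfit(E[ok,0],E[ok,1],1)
    a=atz('top',(np.polyval(k,203),203),6);b=atz('top',(np.polyval(k,230),230),6); print(nm,a,b,g(a,b),ok.sum())
# bottom edge
Bt=[]
for u in range(254,278):
    col=V[:,u]; gr=np.clip(-np.diff(col[228:240]),0,None)**2; Bt.append((gr*(np.arange(228,239)+.5)).sum()/gr.sum())
print('rear edge',atz('top',(265.5,np.median(Bt)),6))
for n,px in (('top',(256,188)),):pass
# lugs by fit with fixed yaw
E
```

```text
plate R -2.7353950378032037 L -0.05338360242703261
baseR 9.469848552849813
bar 9.995634263221994
divL -5.422842958650573 [ 579.6 -275.4   45. ] [ 388.1 -257.2   45. ]
R -6.001952306675835 [ 570.7 -427.    45. ] [ 368.9 -405.8   45. ]
L -5.751498425260112 [ 599.3 -141.4   45. ] [ 394.2 -120.7   45. ]
pin front end [ 464.4 -348.    40. ]
pin rear [ 401.6 -345.2   40. ]
tip [ 564.5 -358.6   26. ]
green [ 501.2 -394.4   76. ]
blue [ 524.7 -150.1   76. ]
[130. 131. 126. 124. 115. 140. 163. 166. 164. 165. 168. 169. 167. 169.
 168. 169. 169. 168. 173. 172. 173. 172. 172. 176. 170. 174. 179. 178.
 176. 180. 180. 180. 181. 173. 159. 140. 130. 124. 124. 130. 126. 129.
 128. 125. 124.]
[124. 129. 129. 123. 118. 140. 160. 167. 167. 166. 169. 167. 170. 167.
 171. 172. 170. 170. 169. 169. 173. 174. 173. 174. 174. 174. 179. 176.
 178. 181. 183. 181. 181. 177. 159. 139. 129. 130. 131. 130. 130. 129.
 130. 130. 130.]
L [530.6  20.3   6. ] [445.3  20.4   6. ] -0.05037654807205034 27
R [529.2 -73.5   6. ] [444.  -69.3   6. ] -2.797637680208489 27
rear edge [434.3 -27.5   6. ]
```

```bash
cat > fit2.py <<'E'
from fit import *
def fitw(parts,views,x0,z=0,spread=(5,5,4)):
    """views: (cam, soft, weight, roi)"""
    cals={v[0]:(np.array(r.get_calibration(v[0])['mtx']),np.linalg.inv(np.array(r.get_calibration(v[0])['cam_to_world']))) for v in views}
    out=[]
    for n,m,w,(u0,v0,u1,v1) in views:
        mm=m[v0:v1,u0:u1];ww=w[v0:v1,u0:u1]
        def cost(p):
            R=cv2.GaussianBlur(render(n,parts,p[0],p[1],np.radians(p[2]),z,(u0,v0,u1,v1),cals[n],8),(0,0),.6)
            return np.sum(ww*np.abs(R-mm))
        best=None
        for dy in (-spread[2],0,spread[2]):
            s=np.array(x0,float)+[0,0,dy]; sim=np.array([s,s+[spread[0],0,0],s+[0,spread[1],0],s+[0,0,spread[2]]])
            o=minimize(cost,s,method='Nelder-Mead',options=dict(initial_simplex=sim,xatol=.05,fatol=1e-3))
            if best is None or o.fun<best.fun: best=o
        out.append((best.x,best.fun))
    return out
def soft(p,bg=130,fg=165):
    h=cv2.cvtColor(p,cv2.COLOR_BGR2HSV).astype(float);S=h[...,1];V=h[...,2]
    m=np.clip((V-bg)/(fg-bg),0,1); m=np.maximum(m,np.clip((S-40)/60,0,1))
    w=((V>bg-16)|(S>60)).astype(float)   # ignore dark (shadow)
    return m,w
DOCK=[box(-135,22,-48,48,0,6),box(-18,18,23,33,6,76),box(-18,18,-33,-23,6,76)]
CAR=[box(-130,-40,-45,45,0,8),cyl(-85,0,39,98,106),cyl(-85,0,35,8,98),box(-110,-60,-11,11,106,136),box(-40,15,-18,18,0,8),box(-15,15,9,18,0,70),box(-15,15,-18,-9,0,70)]
E
python3 - <<'E'
from fit2 import *
T=img('top','top0');Sx=img('scene','scene0')
h=cv2.cvtColor(Sx,cv2.COLOR_BGR2HSV); print(h[212,218:260,2],h[150:230,300,2].mean(),h[300,100:200,2].mean())
mt,wt=soft(T);ms,ws=soft(Sx,138,165)
for o in fitw(DOCK,[('top',mt,wt,(243,176,288,240)),('scene',ms,ws,(212,175,264,220))],(568,-27,-2)): print('dock',o)
for o in fitw(CAR,[('top',mt,wt,(138,196,188,262)),('scene',ms,ws,(322,136,372,198))],(522,306,10)): print('car',o)
E
```

```text
[157 174 118 107 139 159 122 121 120 101  83  82  83  97 172 178 178 177
 175 175 177 176 175 177 178 173 147 122 125 120  92  83  82  81  94 162
 159 159 160 158 158 158] 158.7375 156.09
dock (array([569.5, -29.4,  -2.7]), np.float64(143.33525632886955))
dock (array([552.3, -55.4, -29.5]), np.float64(771.3681782400593))
car (array([520.4, 310.6,  11.2]), np.float64(152.56131922186972))
car (array([415. , 358.6,  71.2]), np.float64(1243.142780056691))
```

```bash
cat > go.py <<'E'
import sys
from h import *
from scipy.spatial.transform import Rotation as Ro
np.set_printoptions(precision=4,suppress=True)
s=r.sense()
R0=Ro.from_euler('xyz',s['tcp_rot'],degrees=True)
print('t',round(s['time'],2),'tcp',s['tool_pos'].round(1),'rot',s['tcp_rot'].round(1),'F',s['ft_force'].round(1),'gap',round(s['finger_gap'],1),'j',s['joint_pos'].round(0))
for a in sys.argv[1:]:
    x,y,z,w=map(float,a.split(','))
    d=R0.inv().apply(np.array([x,y,z])-s['tool_pos'])/1000
    rv=(R0.inv()*Ro.from_euler('xyz',[180,0,w],degrees=True)).as_rotvec()
    n=np.linalg.norm(d); print(a,'->',d.round(4),rv.round(4),'dist rows',round(n/.0625,1),'rot rows',round(np.degrees(np.linalg.norm(rv))/10.7,1))
E
python3 go.py 430,-150,260,15 437,292,200,10 437,292,110,10
```

```text
t 1.2 tcp [ 223.  -557.   204.1] rot [-180.    -0.    21.8] F [ 0.4  0.4 -0.9] gap 85.1 j [-73.   7.  85.   0.  87.  -5.]
430,-150,260,15 -> [ 0.3434 -0.3009 -0.0559] [-0.    -0.     0.119] dist rows 7.4 rot rows 0.6
437,292,200,10 -> [ 0.5142 -0.7087  0.0041] [-0.     -0.      0.2063] dist rows 14.0 rot rows 1.1
437,292,110,10 -> [ 0.5142 -0.7087  0.0941] [-0.     -0.      0.2063] dist rows 14.1 rot rows 1.1
```

```bash
python3 -m crank '[[[0.343,-0.301,-0.056,0,0,0.12],[0.343,-0.301,-0.056,0,0,0.12],[0.343,-0.301,-0.056,0,0,0.12],[0.343,-0.301,-0.056,0,0,0.12],[0.343,-0.301,-0.056,0,0,0.12],[0.343,-0.301,-0.056,0,0,0.12],[0.343,-0.301,-0.056,0,0,0.12],[0.514,-0.709,0.004,0,0,0.206],[0.514,-0.709,0.004,0,0,0.206],[0.514,-0.709,0.004,0,0,0.206]]]' 0.4 && python3 go.py 437,292,200,10 437,292,170,10
```

```text
time: 2.45
tool_pos: [426.4, 18.1, 234.4]
tcp_rot: [180.0, -0.1, 10.0]
ft_force: [2.6, 0.8, 0.1]
finger_gap: 51.3
t 2.45 tcp [426.4  18.1 234.4] rot [180.   -0.1  10. ] F [2.6 0.8 0.1] gap 51.3 j [ -4. -21. 108.   0.  93.  76.]
437,292,200,10 -> [ 0.058  -0.2679  0.0344] [ 0.0003 -0.0011  0.    ] dist rows 4.4 rot rows 0.0
437,292,170,10 -> [ 0.058  -0.2679  0.0644] [ 0.0003 -0.0011  0.    ] dist rows 4.5 rot rows 0.0
```

```bash
python3 -m crank '[[[0.058,-0.268,0.045,0,0,0],[0.058,-0.268,0.045,0,0,0],[0.058,-0.268,0.045,0,0,0],[0.058,-0.268,0.045,0,0,0],[0.058,-0.268,0.045,0,0,0],[0.058,-0.268,0.045,0,0,0],[0.058,-0.268,0.045,0,0,0]]]' && python3 go.py 437,292,109,10; python3 - <<'E'
from h import *
a,_=snap('scene','s1');b,_=snap('top','t1')
A=cv2.resize(a[90:210,290:410],(480,480),interpolation=cv2.INTER_CUBIC);cv2.imwrite('pics/s1z.png',A)
E
```

```text
time: 3.32
tool_pos: [437.0, 291.5, 189.5]
tcp_rot: [180.0, -0.1, 10.0]
ft_force: [0.2, -0.2, 0.8]
finger_gap: 51.2
t 3.33 tcp [437.  291.5 189.5] rot [180.   -0.1  10. ] F [ 0.2 -0.2  0.8] gap 51.2 j [ 28.  -4.  98.  -0.  85. 108.]
437,292,109,10 -> [-0.     -0.0006  0.0805] [ 0.0008 -0.001   0.0002] dist rows 1.3 rot rows 0.0
```

View pics/s1z.png

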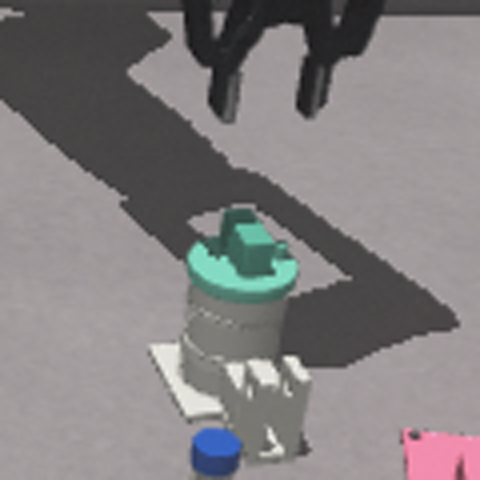

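```bash
python3 -m crank '[[[0,0,0.03,0,0,0],[0,0,0.055,0,0,0],[0,0,0.07,0,0,0],[0,0,0.08,0,0,0],[0,0,0.08,0,0,0]]]' && python3 -m crank '[[[0,0,0,0,0,0],[0,0,0,0,0,0],[0,0,0,0,0,0],[0,0,0,0,0,0],[0,0,0,0,0,0]]]' 1 60
```

```text
time: 4.05
tool_pos: [437.4, 290.7, 109.6]
tcp_rot: [180.0, -0.1, 9.9]
ft_force: [-0.6, 0.3, 0.4]
finger_gap: 51.1
time: 4.68
tool_pos: [437.4, 290.8, 109.7]
tcp_rot: [180.0, -0.1, 9.9]
ft_force: [0.3, 0.5, -0.6]
finger_gap: 0.0
```

```bash
python3 - <<'E'
from h import *
a,_=snap('scene','s2');b,_=snap('top','t2')
A=cv2.resize(a[90:210,290:410],(480,480),interpolation=cv2.INTER_CUBIC);B=cv2.resize(b[190:270,120:200],(320,320),interpolation=cv2.INTER_CUBIC)
C=np.zeros((480,800,3),np.uint8);C[:,:480]=A;C[:320,480:]=B;cv2.imwrite('pics/s2z.png',C)
E
```

```text
(no output)
```

View pics/s2z.png

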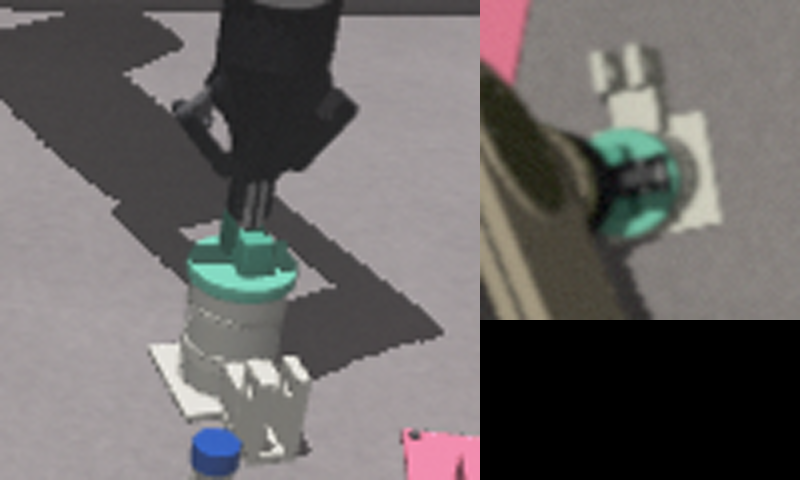

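```bash
python3 - <<'E'
from h import *
f=lambda p:((p-[290,90])*4).round(0)
for P in ((437,291,110),(437,291,136),(437,291,150)): print(P,f(w2p('scene',P)))
d=np.load('pics/scene0.npy');C=cloud('scene',d)
m=np.zeros_like(d,bool)
for v in range(138,162,1):
    print(v,[int(z) for z in C[v,340:364,2]])
d=np.load('pics/top0.npy');C=cloud('top',d)
for v in range(224,248,1):
    print(v,[int(z) for z in C[v,143:172,2]])
print(C[224,143],C[247,171])
E
```

```text
(437, 291, 110) [238. 257.]
(437, 291, 136) [243. 225.]
(437, 291, 150) [246. 208.]
138 [4, 0, 3, 4, 1, 2, 2, 2, 4, 5, 2, 3, 2, 0, 2, 1, 3, 0, 2, 2, 0, -1, 2, 3]
139 [4, 0, 2, 1, 1, 1, 1, 4, 1, 0, 3, 4, 1, 4, 0, 5, -1, 1, 0, 3, 0, 1, 0, 1]
140 [0, 2, 2, 3, 3, 0, 1, 2, 2, 5, 0, 5, 0, 3, 2, 3, 2, 3, 2, 2, 3, 0, 0, 0]
141 [2, 4, 3, 0, 4, 1, 0, 1, 4, 3, 3, 4, 2, 0, 4, 3, 0, 3, 2, 4, 2, 3, 2, 4]
142 [1, 2, 0, 3, 3, 2, 138, 137, 137, 137, 139, 137, 137, 2, 3, 3, 0, 1, 2, 4, 1, 2, 0, 5]
143 [3, 1, 0, 0, 4, 0, 136, 136, 138, 139, 138, 139, 141, 136, 1, 3, 0, 4, 1, 2, 0, 4, 4, 2]
144 [3, 0, 1, 3, 0, 1, 134, 137, 140, 138, 137, 137, 138, 136, 137, 1, 3, 1, 2, 2, 0, 1, 0, 0]
145 [0, 0, 0, 0, 1, 126, 132, 136, 136, 138, 138, 137, 136, 136, 137, 0, 2, 4, 1, 1, 0, 1, 0, 4]
146 [1, 2, 0, 2, 3, 125, 128, 133, 137, 136, 137, 139, 138, 137, 138, 138, 2, 1, 2, 2, 0, 1, 3, 2]
147 [0, 0, 0, 0, 4, 123, 125, 133, 129, 135, 138, 137, 139, 139, 136, 140, 138, 2, 1, 2, 3, 1, 2, 1]
148 [0, 2, 2, 1, 2, 119, 124, 129, 130, 136, 136, 138, 138, 136, 138, 135, 137, 2, 0, 1, 1, 0, 1, 0]
149 [1, 105, 108, 108, 109, 1
[... 4346 characters left out ...]
, 136, 136, 135, 131, 133, 134, 129, 123, 103, 106, 105, 105, 104, 106, 106, 98, 51, 44, 14, 4, 9]
244 [0, -1, 108, 105, 103, 107, 102, 133, 137, 133, 134, 131, 133, 106, 104, 108, 105, 106, 105, 106, 103, 108, 103, 50, 35, 10, 5, 7, 11]
245 [2, -1, 0, 104, 106, 106, 107, 100, 106, 103, 108, 106, 105, 108, 104, 105, 107, 106, 106, 103, 104, 100, 37, 2, 10, 7, 6, 10, 5]
246 [0, -2, 3, 0, 106, 99, 103, 104, 106, 109, 103, 107, 106, 103, 108, 107, 105, 105, 108, 107, 98, 7, 5, 8, 8, 6, 9, 7, 3]
247 [2, 0, 0, -2, 3, -2, 106, 108, 105, 108, 105, 104, 104, 106, 105, 104, 106, 105, 101, 4, 6, 5, 8, 8, 11, 5, 13, 8, 7]
[468.87775684 362.19270785  -1.97457296] [395.77492292 270.12364675   7.34916929]
```

```bash
python3 - <<'E'
from h import *
np.set_printoptions(precision=1,suppress=True)
for n in ('top','scene'):
  d=np.load(f'pics/{n}0.npy');C=cloud(n,d);p=cv2.imread(f'pics/{n}0.png')
  m=(C[...,2]>131)&(C[...,2]<150)&(C[...,1]>250)&(C[...,1]<340)&(C[...,0]>380)&(C[...,0]<500)
  q=C[m];print(n,len(q),q.mean(0),q.min(0),q.max(0)); print(cv2.minAreaRect(q[:,:2].astype(np.float32)))
n='scene';d=np.load('pics/s2.npy') if 0 else np.load('pics/s2.npy');C=cloud(n,d)
for v in range(136,160,2): print(v,[tuple(int(t) for t in C[v,u]) for u in range(344,364,3)])
E
```

```text
top 137 [436.8 294.  135.6] [412.8 280.4 131.1] [460.6 306.5 139.5]
((436.5513916015625, 294.58868408203125), (49.459442138671875, 22.534364700317383), 10.18242073059082)
scene 92 [442.1 292.3 136.9] [415.7 279.9 131.6] [465.2 306.3 141.1]
((439.8624572753906, 292.25360107421875), (50.02950668334961, 22.052257537841797), 7.540652751922607)
136 [(139, 337, 3), (434, 276, 167), (443, 282, 172), (444, 290, 173), (448, 297, 175), (141, 390, 4), (136, 402, 2)]
138 [(151, 335, 1), (433, 277, 160), (442, 283, 165), (450, 289, 170), (444, 299, 167), (147, 389, 0), (147, 400, 0)]
140 [(164, 333, 0), (435, 277, 155), (443, 284, 159), (448, 291, 162), (440, 301, 158), (164, 386, 1), (171, 394, 5)]
142 [(178, 331, 1), (441, 277, 152), (447, 283, 155), (444, 293, 153), (440, 302, 152), (184, 382, 5), (178, 394, 1)]
144 [(198, 327, 4), (428, 281, 138), (443, 285, 146), (449, 292, 150), (436, 304, 143), (194, 380, 2), (195, 390, 3)]
146 [(206, 326, 1), (431, 281, 133), (444, 286, 141), (448, 293, 143), (206, 368, 1), (205, 378, 1), (204, 389, 1)]
148 [(222, 324, 2), (431, 282, 127), (449, 286, 137), (448, 294, 137), (449, 302, 137), (217, 376, 0), (220, 385, 2)]
150 [(411, 279, 108), (435, 282, 122), (456, 285, 135), (455, 293, 134), (459, 301, 137), (429, 317, 119), (238, 381, 5)]
152 [(1483, 20, 750), (436, 282, 117), (459, 285, 130), (463, 292, 133), (459, 302, 130), (431, 318, 113), (248, 380, 3)]
154 [(436, 275, 109), (440, 282, 112), (458, 286, 123), (463, 293, 127), (460, 302, 125), (434, 318, 109), (431, 327, 107)]
156 [(442, 274, 107), (441, 283, 106), (462, 286, 119), (459, 295, 117), (458, 304, 117), (444, 316, 108), (439, 326, 105)]
158 [(457, 271, 109), (450, 281, 105), (459, 288, 111), (457, 296, 110), (459, 304, 111), (455, 314, 108), (454, 323, 108)]
```

```bash
python3 - <<'E'
from h import *
for f in ('s1','s2'):
  d=np.load(f'pics/{f}.npy');C=cloud('scene',d);p=cv2.imread(f'pics/{f}.png')
  m=(p.max(2)<75)&(C[...,0]>380)&(C[...,0]<500)&(C[...,1]>200)&(C[...,1]<380)&(C[...,2]>100)
  q=C[m]; 
  for z in range(100,260,8):
    k=q[(q[:,2]>=z)&(q[:,2]<z+8)]
    if len(k): print(f,z,len(k),'x',k[:,0].mean().round(),'y',np.sort(k[:,1]).round()[[0,len(k)//4,len(k)//2,-len(k)//4,-1]])
print(r.sense())
E
```

```text
s1 220 7 x 431.0 y [316. 318. 319. 319. 320.]
s1 228 25 x 440.0 y [253. 259. 317. 320. 329.]
s1 236 30 x 440.0 y [253. 256. 317. 322. 330.]
s1 244 30 x 440.0 y [253. 257. 315. 318. 329.]
s1 252 36 x 441.0 y [253. 259. 316. 320. 331.]
s2 108 1 x 429.0 y [281. 281. 281. 281. 281.]
s2 116 3 x 430.0 y [279. 279. 281. 282. 282.]
s2 132 4 x 430.0 y [280. 282. 286. 292. 292.]
s2 140 6 x 444.0 y [283. 286. 294. 294. 305.]
s2 148 21 x 444.0 y [277. 279. 292. 298. 305.]
s2 156 23 x 443.0 y [277. 279. 284. 294. 305.]
s2 164 19 x 443.0 y [276. 280. 286. 296. 303.]
s2 172 20 x 445.0 y [277. 281. 289. 296. 305.]
s2 180 40 x 446.0 y [265. 285. 295. 302. 322.]
s2 188 87 x 444.0 y [259. 274. 294. 313. 326.]
s2 196 59 x 444.0 y [251. 275. 298. 322. 333.]
s2 204 78 x 445.0 y [245. 277. 299. 324. 338.]
s2 212 78 x 447.0 y [239. 278. 299. 331. 344.]
s2 220 106 x 447.0 y [231. 272. 299. 332. 352.]
s2 228 112 x 447.0 y [229. 259. 293. 323. 351.]
s2 236 91 x 449.0 y [243. 271. 288. 311. 339.]
s2 244 96 x 448.0 y [249. 267. 287. 309. 331.]
s2 252 54 x 449.0 y [252. 261. 275. 302. 330.]
{'time': 4.775, 'joint_pos': array([ 2.80554124e+01, -4.01523540e-01,  1.03518066e+02, -5.35981298e-02,
        7.68295453e+01,  1.08162553e+02]), 'qd': array([-0.0838423 , -0.00699231,  0.01708424,  0.09012584, -0.09425593,
        0.02186069]), 'joint_efforts': array([ 5.15344989e-03, -4.75005341e+01, -4.78581798e+01, -6.22842679e-03,
       -6.12046220e-03, -3.90171419e-05]), 'tool_pos': array([437.424084  , 290.7382859 , 109.61394129]), 'tcp_rot': array([ 1.79967205e+02, -6.74925008e-02,  9.90506675e+00]), 'ft_force': array([0.07757323, 0.12152521, 0.33807018]), 'wrist_torque': array([-0.01470427,  0.01693036, -0.04013963]), 'finger_gap': 0.02676866383569325}
```

```bash
python3 - <<'E'
import cv2
a=cv2.imread('pics/s2.png');cv2.imwrite('pics/s2y.png',cv2.resize(a[120:175,325:385],(660,605),interpolation=cv2.INTER_NEAREST)[:600])
E
```

```text
(no output)
```

View pics/s2y.png

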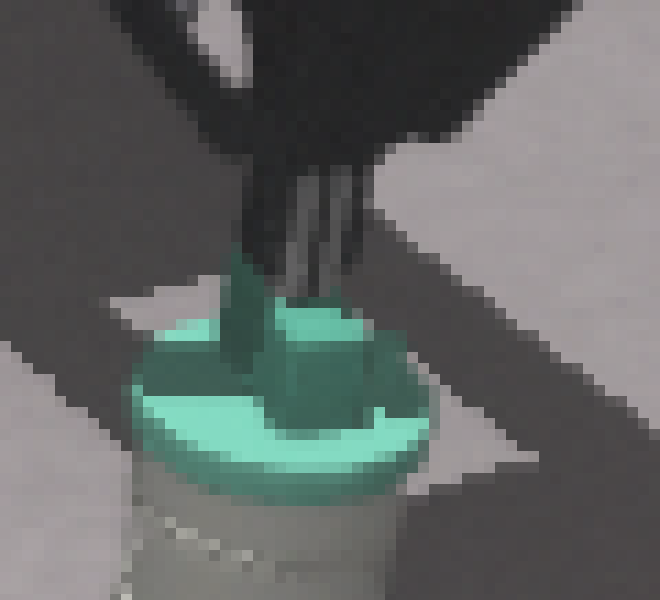

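Picture s2 shows the closed fingers just above the bar top, at about px (352,147). The true fingertips are therefore about 30 mm higher than the reported TCP. I'll open, go lower and check.

```bash
python3 -m crank '[[[0,0,0,0,0,0],[0,0,0,0,0,0],[0,0,0.005,0,0,0],[0,0,0.01,0,0,0],[0,0,0.015,0,0,0],[0,0,0.02,0,0,0],[0,0,0.02,0,0,0]]]' 0.4 ; python3 - <<'E'
from h import *
a,d=snap('scene','s3')
cv2.imwrite('pics/s3y.png',cv2.resize(a[110:170,320:390],(700,600),interpolation=cv2.INTER_NEAREST))
E
```

```text
time: 5.65
tool_pos: [437.0, 290.5, 88.9]
tcp_rot: [179.9, -0.0, 9.9]
ft_force: [0.0, -0.1, -0.3]
finger_gap: 51.2
```

View pics/s3y.png

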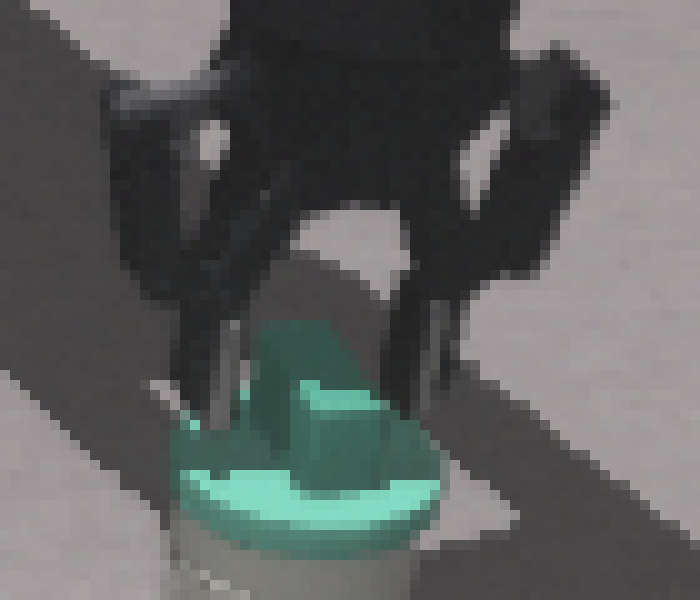

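```bash
python3 -m crank '[[[0,0,0,0,0,0],[0,0,0,0,0,0],[0,0,0,0,0,0],[0,0,0,0,0,0],[0,0,0,0,0,0]]]' 1 60;python3 - <<'E'
from h import *
a,d=snap('scene','s4')
cv2.imwrite('pics/s4y.png',cv2.resize(a[110:170,320:390],(700,600),interpolation=cv2.INTER_NEAREST))
E
```

```text
time: 6.32
tool_pos: [437.4, 290.9, 89.6]
tcp_rot: [180.0, -0.1, 9.9]
ft_force: [-0.5, 1.9, 2.3]
finger_gap: 20.6
```

View pics/s4y.png

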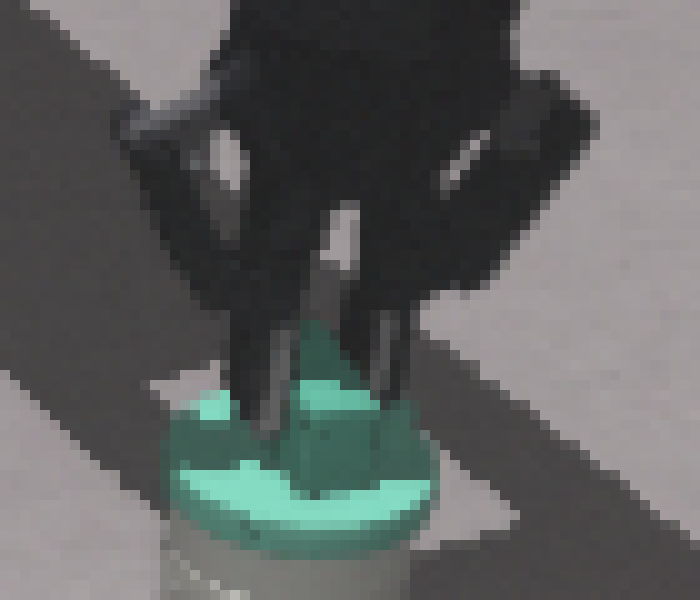

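```bash
python3 go.py 437.4,291,200,10 483.6,-25,200,-2.3
```

```text
t 6.38 tcp [437.4 290.9  89.6] rot [180.   -0.1   9.9] F [-1.5  2.4  2.3] gap 20.3 j [ 28.   1. 105.  -0.  75. 108.]
437.4,291,200,10 -> [ 0.0002 -0.     -0.1104] [ 0.0003 -0.0011 -0.0015] dist rows 1.8 rot rows 0.0
483.6,-25,200,-2.3 -> [-0.0087  0.3192 -0.1103] [ 0.0002 -0.0011  0.2132] dist rows 5.4 rot rows 1.1
```

```bash
python3 -m crank '[[[0,0,-0.03,0,0,0],[0,0,-0.07,0,0,0],[0,0,-0.11,0,0,0.02],[-0.002,0.05,-0.11,0,0,0.05],[-0.004,0.1,-0.11,0,0,0.09],[-0.006,0.15,-0.11,0,0,0.13],[-0.007,0.2,-0.11,0,0,0.16],[-0.008,0.25,-0.11,0,0,0.19],[-0.009,0.295,-0.11,0,0,0.213],[-0.009,0.319,-0.11,0,0,0.213]]]' && python3 go.py 483.6,-25,125,-2.3;  python3 -m crank '[[[0,0,0,0,0,0],[0,0,0,0,0,0]]]';python3 - <<'E'
from h import *
a,d=snap('scene','s5');b,_=snap('top','t5')
A=cv2.resize(a[110:230,180:300],(480,480),interpolation=cv2.INTER_CUBIC);B=cv2.resize(b[165:245,225:305],(320,320),interpolation=cv2.INTER_CUBIC)
C=np.zeros((480,800,3),np.uint8);C[:,:480]=A;C[:320,480:]=B;cv2.imwrite('pics/s5z.png',C)
E
```

```text
time: 7.62
tool_pos: [482.4, -27.4, 198.6]
tcp_rot: [180.0, 0.1, -2.4]
ft_force: [0.5, 0.5, -4.0]
finger_gap: 20.9
t 7.62 tcp [482.4 -27.4 198.6] rot [180.    0.1  -2.4] F [ 0.5  0.5 -4. ] gap 20.9 j [ -9. -11. 104.  -0.  87.  83.]
483.6,-25,125,-2.3 -> [ 0.0011 -0.0025  0.0736] [ 0.0009  0.0011 -0.0025] dist rows 1.2 rot rows 0.0
time: 7.88
tool_pos: [481.7, -27.0, 197.6]
tcp_rot: [180.0, 0.2, -2.5]
ft_force: [-0.1, 0.3, -4.2]
finger_gap: 20.8
```

View pics/s5z.png

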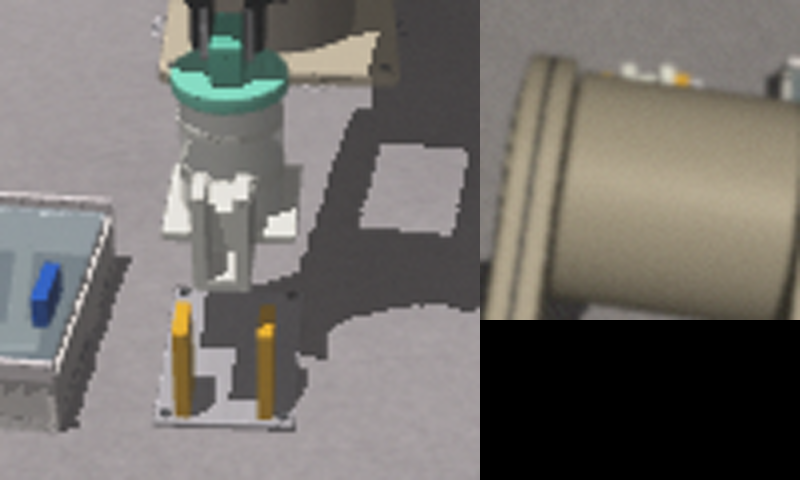

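```bash
python3 go.py 483.6,-25,176,-2.3
```

```text
t 7.97 tcp [482.  -26.5 198.1] rot [180.    0.1  -2.4] F [-0.4 -0.3 -4.2] gap 21.2 j [ -9. -11. 104.  -0.  87.  83.]
483.6,-25,176,-2.3 -> [ 0.0016 -0.0015  0.0221] [ 0.0005  0.0021 -0.0015] dist rows 0.4 rot rows 0.0
```

```bash
python3 -m crank '[[[0.002,-0.002,0.012,0,0,0],[0.002,-0.002,0.022,0,0,0],[0.002,-0.002,0.022,0,0,0]]]';python3 - <<'E'
from fit2 import *
a,d=snap('scene','s6');b,dt=snap('top','t6')
A=cv2.resize(a[130:225,205:280],(600,760),interpolation=cv2.INTER_CUBIC)[:600];cv2.imwrite('pics/s6z.png',A)
C=cloud('scene',d)
m=(C[...,1]>-70)&(C[...,1]<20)&(C[...,0]>540)&(C[...,0]<600)&(C[...,2]>140)
q=C[m];print(len(q),q.min(0),q.max(0),q.mean(0))
C=cloud('top',dt)
m=(C[...,1]>-70)&(C[...,1]<20)&(C[...,0]>545)&(C[...,0]<600)&(C[...,2]>140)&(C[...,2]<170);q=C[m];print(len(q),q.min(0),q.max(0),q.mean(0))
B=cv2.resize(b[165:215,240:290],(600,600),interpolation=cv2.INTER_CUBIC);cv2.imwrite('pics/t6z.png',B)
E
python3 go.py
```

```text
time: 8.35
tool_pos: [482.9, -24.0, 174.3]
tcp_rot: [180.0, 0.3, -2.3]
ft_force: [0.2, -0.5, -4.1]
finger_gap: 20.5
97 [548.2 -43.8 140. ] [584.4  -8.3 159.1] [572.5 -26.5 152.1]
21 [572.6 -41.7 152. ] [581.6  -8.1 158.1] [577.6 -26.8 154.9]
t 8.45 tcp [483.8 -24.4 175.8] rot [180.    0.2  -2.4] F [ 0.1 -0.4 -3.8] gap 20.7 j [ -9. -10. 105.  -0.  85.  83.]
```

View pics/s6z.png

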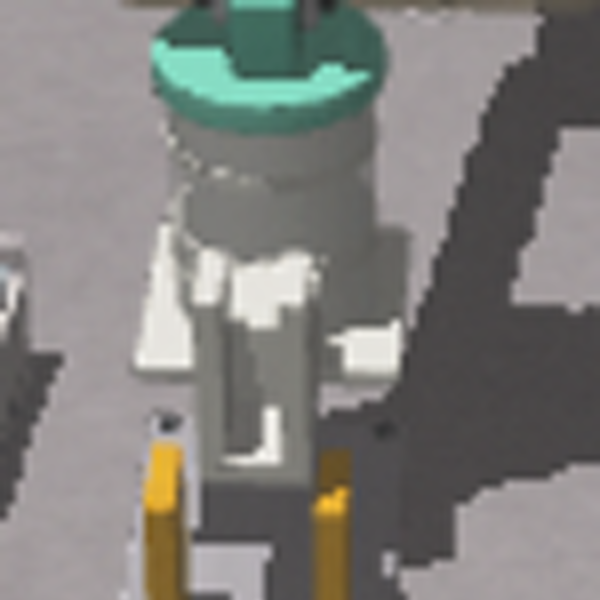

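View pics/t6z.png

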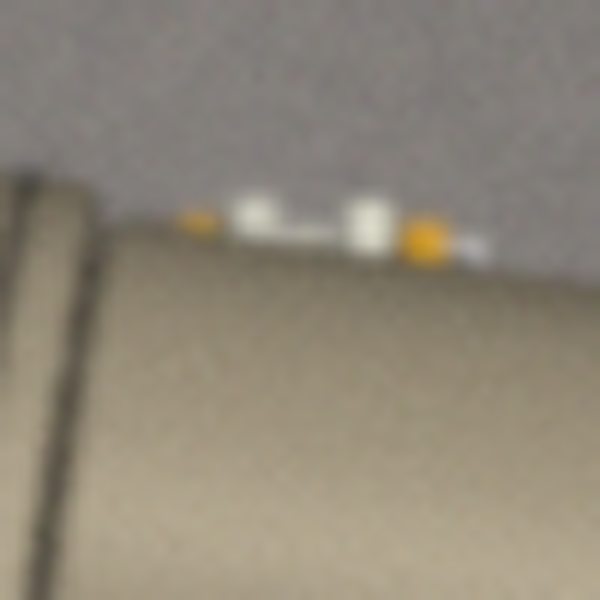

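```bash
python3 -m crank '[[[0.001,0.0025,0,0,0,0],[0.001,0.0025,0.02,0,0,0],[0.001,0.0025,0.04,0,0,0],[0.001,0.0025,0.055,0,0,0],[0.001,0.0025,0.055,0,0,0],[0.001,0.0025,0.055,0,0,0]]]';python3 - <<'E'
from fit2 import *
a,d=snap('scene','s7')
A=cv2.resize(a[150:225,205:280],(600,600),interpolation=cv2.INTER_CUBIC);cv2.imwrite('pics/s7z.png',A)
C=cloud('scene',d)
m=(C[...,1]>-80)&(C[...,1]<20)&(C[...,0]>540)&(C[...,0]<610)&(C[...,2]>66)&~mask(a,'yellow');q=C[m];print(len(q),q.min(0),q.max(0))
m=(C[...,1]>-80)&(C[...,1]<20)&(C[...,0]>540)&(C[...,0]<610)&(C[...,2]>66)&mask(a,'yellow');q=C[m];print(len(q),q.min(0),q.max(0))
E
python3 go.py
```

```text
time: 9.2
tool_pos: [485.1, -27.1, 121.6]
tcp_rot: [180.0, 0.1, -2.4]
ft_force: [0.3, -0.7, -3.8]
finger_gap: 20.6
250 [540.1 -51.8  66.1] [588.9  18.9 533.6]
86 [549.5 -61.8  66. ] [589.3   4.2  81.3]
t 9.25 tcp [485.4 -27.1 121.9] rot [180.    0.1  -2.4] F [-0.7 -0.1 -4. ] gap 20.9 j [ -9.  -7. 109.  -0.  79.  83.]
```

View pics/s7z.png

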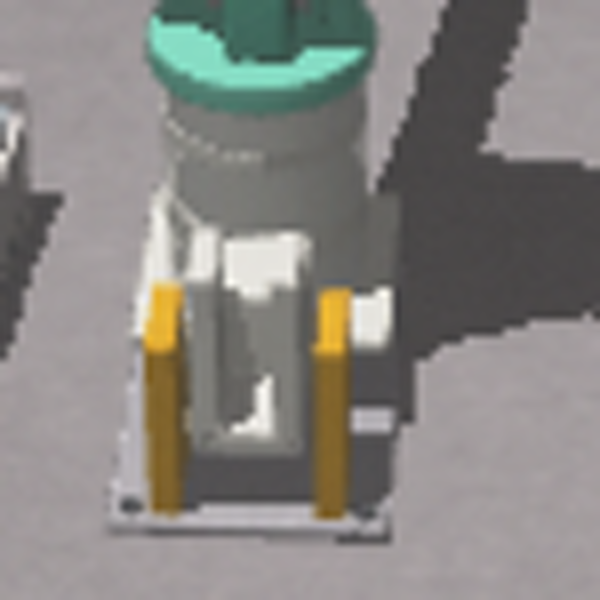

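```bash
python3 -m crank '[[[0,0,0.01,0,0,0],[0,0,0.018,0,0,0],[0,0,0.023,0,0,0],[0,0,0.025,0,0,0],[0,0,0.027,0,0,0],[0,0,0.027,0,0,0]]]'; python3 go.py; python3 - <<'E'
from fit2 import *
a,d=snap('scene','s8');b,dt=snap('top','t8')
A=cv2.resize(a[150:225,205:280],(600,600),interpolation=cv2.INTER_CUBIC);cv2.imwrite('pics/s8z.png',A)
B=cv2.resize(b[165:215,240:290],(600,600),interpolation=cv2.INTER_CUBIC);cv2.imwrite('pics/t8z.png',B)
E
```

```text
time: 10.0
tool_pos: [485.7, -27.1, 95.7]
tcp_rot: [180.0, 0.0, -2.4]
ft_force: [-1.5, 0.3, -0.5]
finger_gap: 20.8
t 10.0 tcp [485.7 -27.1  95.7] rot [180.    0.   -2.4] F [-1.5  0.3 -0.5] gap 20.8 j [ -9.  -6. 110.  -0.  76.  83.]
```

View pics/s8z.png

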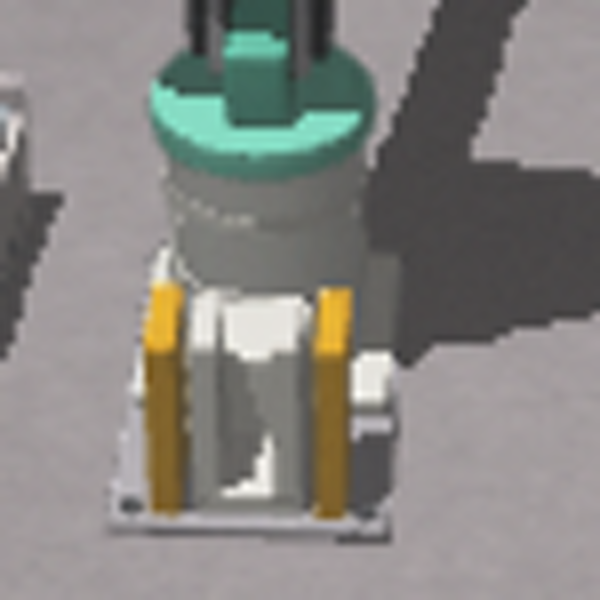

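View pics/t8z.png

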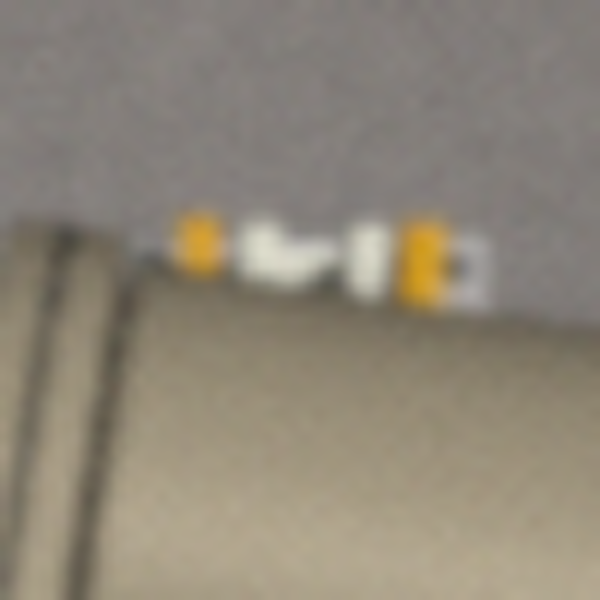

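```bash
python3 - <<'E'
import cv2,numpy as np
a=cv2.imread('pics/s8.png').astype(int)
for u in (225,226,229,230,231,241,242,245,246,247): print(u,a[182:200,u].max(1))
b=cv2.imread('pics/t8.png').astype(int)
for u in (255,256,257,260,261,262,270,271,274,275,276): print(u,b[179:192,u].max(1))
E
```

```text
225 [224 223 224 229 230 230 231 233 231 229 228 210 137 128 127 129 129 128]
226 [150 134 151 200 227 228 227 227 226 224 223 172 110 115 116 125 125 125]
229 [122 123 124 169 144 208 213 228 230 229 230 187 133 126 126 127 127 126]
230 [125 126 124 124 185 227 230 230 229 230 229 188 134 126 127 128 126 126]
231 [125 125 124 123 211 226 228 225 225 224 224 180 130 124 123 124 123 123]
241 [113 113 113 114 114 225 228 227 227 226 225 206 133 124 124 124 124 124]
242 [110 111 111 112 111 219 205 200 196 163 127 129 106 101 100  96  97  96]
245 [105 105 104 105 223 230 231 232 231 228 229 229 166 132 127 129 130 129]
246 [101 102 102 101 197 227 231 233 232 230 229 230 165 130 128 128 130 128]
247 [102 103 100 100 196 226 228 229 229 227 224 224 159 127 126 125 126 127]
255 [133 134 134 142 172 186 191 182 143 117 119 125 130]
256 [134 134 135 152 183 208 209 199 161 122 116 126 131]
257 [133 133 135 152 179 201 207 199 160 123 120 124 126]
260 [134 132 136 139 156 180 190 183 168 132 115 120 128]
261 [133 131 134 142 167 204 215 211 192 142 116 120 129]
262 [135 130 135 141 167 203 215 218 201 151 121 118 129]
270 [130 129 129 133 159 200 214 212 206 196 162 122 118]
271 [133 132 132 138 159 198 203 205 194 181 153 117 114]
274 [132 130 132 141 162 192 197 199 198 198 182 143 118]
275 [130 129 133 140 168 205 208 207 208 210 197 154 119]
276 [129 131 131 142 163 195 204 191 186 196 193 162 123]
```

```bash
python3 -m crank '[[[0,0,-0.002,0,0,0],[-0.0012,0,-0.002,0,0,0],[-0.0012,0,-0.002,0,0,0],[-0.0012,0,0.0005,0,0,0],[-0.0012,0,0.001,0,0,0]]]'; python3 go.py; python3 - <<'E'
from h import *
print([w2p('scene',(568+i,-28,76)) for i in (0,3)],[w2p('top',(568+i,-28,76)) for i in (0,3)])
a,d=snap('scene','s9');b,dt=snap('top','t9');a=a.astype(int);b=b.astype(int)
for u in (225,230,231,241,246): print(u,a[190:196,u].max(1))
for u in (256,261,262,270,275): print(u,b[180:186,u].max(1))
E
```

```text
time: 10.72
tool_pos: [484.8, -26.8, 95.6]
tcp_rot: [180.0, -0.0, -2.4]
ft_force: [-5.3, 3.2, 8.0]
finger_gap: 20.8
t 10.72 tcp [484.8 -26.8  95.6] rot [180.   -0.   -2.4] F [-5.3  3.2  8. ] gap 20.8 j [ -9.  -6. 110.  -0.  76.  83.]
[array([235.81943511, 190.08933462]), array([235.77420636, 190.7644737 ])] [array([265.48184344, 189.15215299]), array([265.46496341, 188.15704387])]
225 [231 229 229 209 137 128]
230 [230 230 230 165 130 126]
231 [224 224 224 160 127 124]
241 [227 226 226 206 135 125]
246 [232 230 228 230 165 131]
256 [134 135 151 187 207 214]
261 [133 132 139 160 199 213]
262 [137 133 137 150 184 208]
270 [131 130 136 149 187 207]
275 [131 133 141 173 201 209]
```

```bash
python3 -m crank '[[[0,0,0,0,0,0],[0,0,0,0,0,0],[0,0,-0.02,0,0,0],[0,0,-0.06,0,0,0],[0,0,-0.1,0,0,0]]]' 0.4; python3 go.py 504,-250,150,85 502,-396,120,174.3; python3 - <<'E'
from h import *
a,d=snap('scene','s10');a=a.astype(int)
for u in (225,230,231,241,246): print(u,a[190:196,u].max(1))
E
```

```text
time: 11.45
tool_pos: [484.6, -26.8, 196.4]
tcp_rot: [180.0, 0.0, -2.4]
ft_force: [0.5, 0.2, -0.5]
finger_gap: 51.4
t 11.45 tcp [484.6 -26.8 196.4] rot [180.    0.   -2.4] F [ 0.5  0.2 -0.5] gap 51.4 j [ -9. -10. 104.  -0.  87.  83.]
504,-250,150,85 -> [0.0286 0.2222 0.0465] [ 0.0002  0.0004 -1.5248] dist rows 3.7 rot rows 8.2
502,-396,120,174.3 -> [0.0327 0.3681 0.0766] [-0.0001  0.0006 -3.0834] dist rows 6.0 rot rows 16.5
225 [231 229 228 206 137 126]
230 [229 228 228 163 130 127]
231 [226 224 224 161 129 125]
241 [226 226 226 204 136 126]
246 [231 229 227 229 165 132]
```

```bash
python3 -m crank '[[[0.005,0.04,0.005,0,0,-0.18],[0.01,0.08,0.01,0,0,-0.36],[0.015,0.12,0.02,0,0,-0.54],[0.02,0.16,0.03,0,0,-0.72],[0.025,0.2,0.035,0,0,-0.9],[0.028,0.24,0.04,0,0,-1.08],[0.03,0.28,0.045,0,0,-1.26],[0.031,0.31,0.05,0,0,-1.44],[0.032,0.34,0.055,0,0,-1.62],[0.033,0.37,0.06,0,0,-1.8]]]'; python3 go.py 502,-397,120,174.3
```

```text
time: 12.75
tool_pos: [505.7, -399.6, 143.3]
tcp_rot: [179.5, 0.2, 101.1]
ft_force: [-0.4, -0.1, 0.4]
finger_gap: 51.2
t 12.75 tcp [ 505.7 -399.6  143.3] rot [179.5   0.2 101.1] F [-0.4 -0.1  0.4] gap 51.2 j [-43.  16.  82.   0.  82. -54.]
502,-397,120,174.3 -> [ 0.0033 -0.0033  0.0233] [ 0.0047  0.008  -1.2776] dist rows 0.4 rot rows 6.8
```

```bash
python3 -m crank '[[[0.003,-0.003,0.01,0,0,-0.18],[0.003,-0.003,0.02,0,0,-0.36],[0.003,-0.003,0.03,0,0,-0.54],[0.003,-0.003,0.04,0,0,-0.72],[0.003,-0.003,0.05,0,0,-0.9],[0.003,-0.003,0.06,0,0,-1.08],[0.003,-0.003,0.06,0.005,0.008,-1.278],[0.003,-0.003,0.06,0.005,0.008,-1.278]]]'; python3 go.py 502,-397,35,174.3; python3 - <<'E'
from h import *
a,d=snap('scene','s11');b,_=snap('top','t11')
A=cv2.resize(a[100:225,60:220],(640,500),interpolation=cv2.INTER_CUBIC);cv2.imwrite('pics/s11z.png',A)
E
```

```text
time: 13.75
tool_pos: [502.7, -397.4, 82.9]
tcp_rot: [-180.0, -0.0, 174.3]
ft_force: [-0.7, 0.6, -0.6]
finger_gap: 51.5
t 13.75 tcp [ 502.7 -397.4   82.9] rot [-180.    -0.   174.3] F [-0.7  0.6 -0.6] gap 51.5 j [ -43.   18.   86.   -0.   76. -127.]
502,-397,35,174.3 -> [0.0007 0.0003 0.0479] [-0.0001 -0.0004 -0.0002] dist rows 0.8 rot rows 0.0
```

View pics/s11z.png

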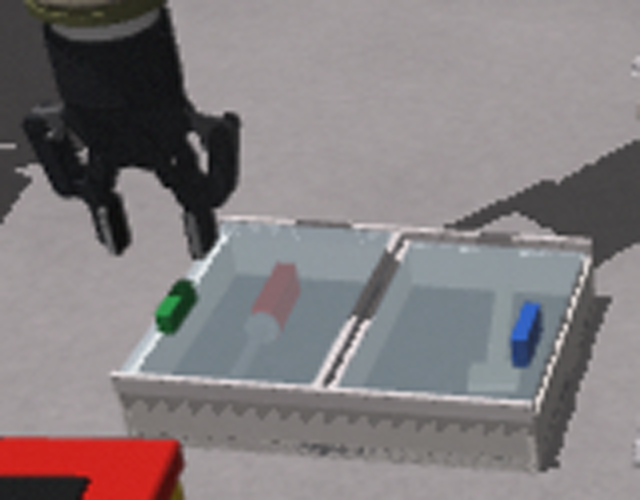

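View pics/t11.png

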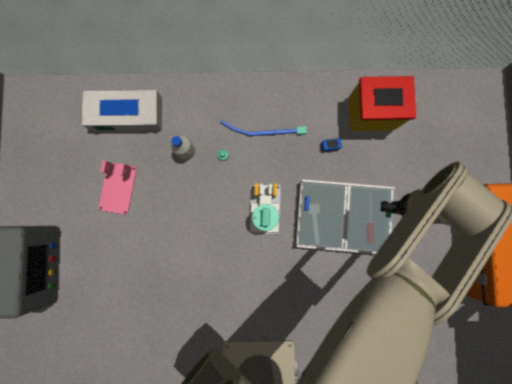

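```bash
python3 -m crank '[[[0,0,0.02,0,0,0],[0,0,0.035,0,0,0],[0,0,0.043,0,0,0],[0,0,0.048,0,0,0],[0,0,0.048,0,0,0]]]'; python3 -m crank '[[[0,0,0,0,0,0],[0,0,0,0,0,0],[0,0,0,0,0,0],[0,0,0,0,0,0]]]' 1 30; python3 go.py; python3 - <<'E'
from h import *
a,d=snap('scene','s12')
A=cv2.resize(a[120:200,70:160],(720,640),interpolation=cv2.INTER_CUBIC)[:600];cv2.imwrite('pics/s12z.png',A)
E
```

```text
time: 14.48
tool_pos: [502.7, -397.4, 34.9]
tcp_rot: [-180.0, -0.0, 174.1]
ft_force: [0.3, -0.5, 0.3]
finger_gap: 51.3
time: 14.98
tool_pos: [503.0, -397.7, 35.6]
tcp_rot: [-180.0, 0.0, 174.1]
ft_force: [-0.6, 0.8, 4.5]
finger_gap: 10.6
t 14.97 tcp [ 503.  -397.7   35.6] rot [-180.     0.   174.1] F [-0.6  0.8  4.5] gap 10.6 j [ -43.   21.   87.   -0.   71. -127.]
```

View pics/s12z.png

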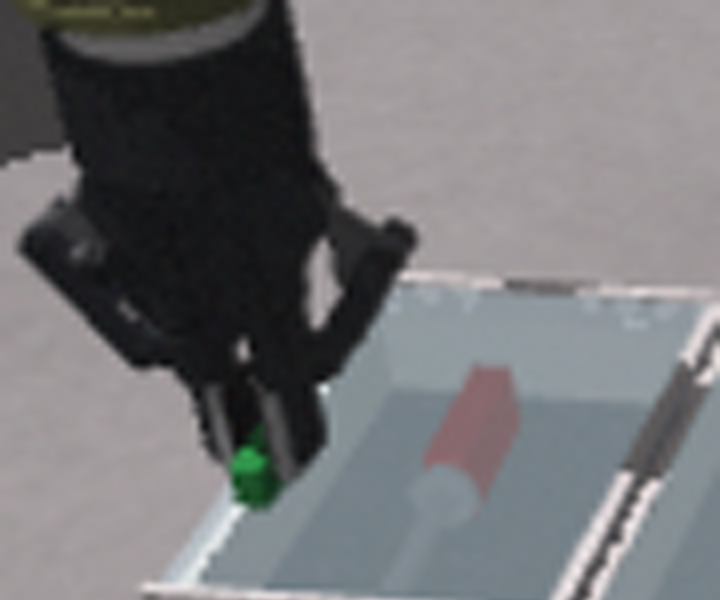

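```bash
python3 -m crank '[[[0,0.01,0,0,0,0],[0,0.025,0,0,0,0],[0,0.04,0,0,0,0],[0,0.055,0,0,0,0],[0,0.07,0,0,0,0],[0,0.085,0,0,0,0],[0,0.098,0,0,0,0],[0,0.104,0,0,0,0],[0,0.104,0,0,0,0]]]'; python3 go.py
```

```text
time: 16.15
tool_pos: [513.2, -294.6, 35.7]
tcp_rot: [-179.8, -0.0, 174.1]
ft_force: [-5.5, -7.0, 2.0]
finger_gap: 11.1
t 16.15 tcp [ 513.2 -294.6   35.7] rot [-179.8   -0.   174.1] F [-5.5 -7.   2. ] gap 11.1 j [ -35.   14.   96.   -0.   70. -119.]
```

```bash
python3 -m crank '[[[0,-0.002,0,0,0,0],[0,-0.002,0,0,0,0],[0,-0.002,-0.03,0,0,0],[0,-0.01,-0.08,0,0,0]]]' 0.4; python3 -m crank '[[[0.1,0.08,-0.08,0,0,0],[0.15,0.12,-0.1,0,0,0],[0.18,0.15,-0.1,0,0,0],[0.18,0.15,-0.1,0,0,0]]]';  python3 go.py; python3 - <<'E'
from h import *
a,d=snap('scene','s13');b,_=snap('top','t13')
A=cv2.resize(a[140:225,80:220],(700,425),interpolation=cv2.INTER_CUBIC);cv2.imwrite('pics/s13z.png',A)
A=cv2.resize(b[172:262,290:402],(784,630),interpolation=cv2.INTER_CUBIC)[:600];cv2.imwrite('pics/t13z.png',A)
for n in ('scene','top'):
    for t in ('pin','pin_handle','pin_mid','cover_right_tab'): print(n,t,[(np.round(x['pixel']),round(x['conf'],2)) for x in r.landmark_of(t,n)][:2])
E
```

```text
time: 16.65
tool_pos: [510.7, -302.0, 113.7]
tcp_rot: [180.0, -0.3, 174.2]
ft_force: [0.1, -0.9, 0.8]
finger_gap: 51.0
time: 17.15
tool_pos: [351.4, -138.3, 212.7]
tcp_rot: [179.9, -0.2, 174.2]
ft_force: [-0.4, 1.1, 0.3]
finger_gap: 51.1
t 17.15 tcp [ 351.4 -138.3  212.7] rot [179.9  -0.2 174.2] F [-0.4  1.1  0.3] gap 51.1 j [ -29.  -29.  116.   -0.   93. -113.]
scene pin [(array([129., 178.]), 0.62)]
scene pin_handle [(array([131., 175.]), 0.73)]
scene pin_mid [(array([121., 190.]), 0.68)]
scene cover_right_tab [(array([141., 174.]), 0.83), (array([333., 248.]), 0.33)]
top pin [(array([370., 230.]), 0.7), (array([354., 205.]), 0.59)]
top pin_handle [(array([370., 232.]), 0.54), (array([330., 148.]), 0.44)]
top pin_mid [(array([373., 210.]), 0.81)]
top cover_right_tab [(array([352., 205.]), 0.73), (array([264., 190.]), 0.18)]
```

View pics/s13z.png

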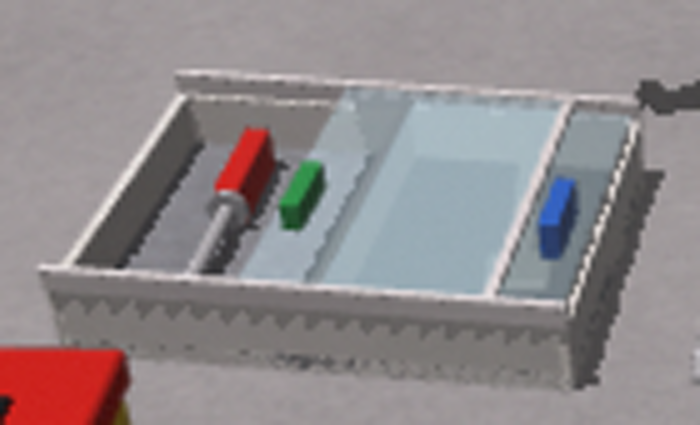

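View pics/t13z.png

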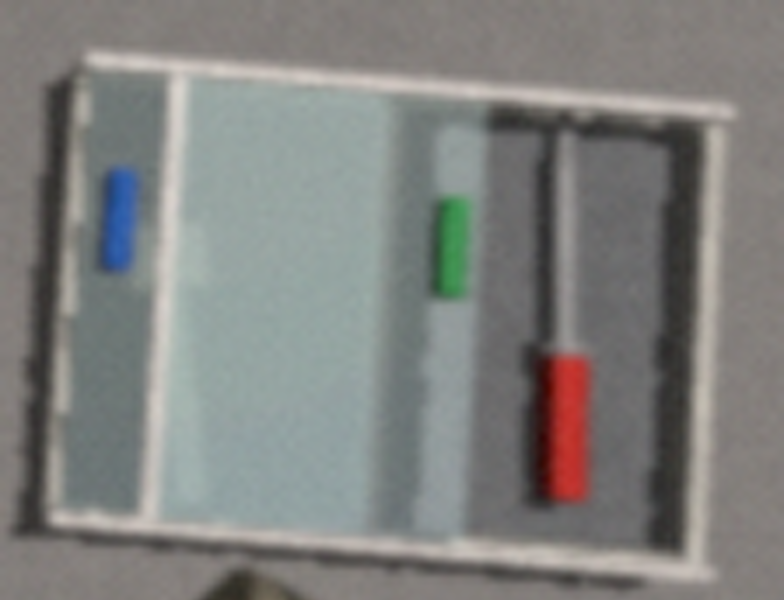

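```bash
python3 - <<'E'
from fit2 import *
a=img('s','s13');b=img('t','t13')
mt=mask(b,'red');ms=mask(a,'red')
ones=np.ones(mt.shape)
H=[box(-32,32,-8,8,0,28)]
for o in fitw(H,[('top',mt.astype(float),ones,(355,215,385,250)),('scene',ms.astype(float),ones,(115,160,140,184))],(432,-347,0),z=12): print(o)
d=np.load('pics/t13.npy');C=cloud('top',d)
q=C[mt&(C[...,0]<480)&(C[...,0]>380)&(C[...,1]<-300)&(C[...,1]>-400)];print(q.mean(0),cv2.minAreaRect(q[q[:,2]>34][:,:2].astype(np.float32)))
f=lambda x,y,z:atz('top',(x/7+290-.43,y/7+172-.43),z)
print(f(571,135,26),f(568,345,26),f(568,428,40))
for n in ('scene','top'): pass
E
```

```text
(array([ 433.1, -350.7,   -5.5]), np.float64(35.37036978314127))
(array([ 426.3, -351.7,    0.8]), np.float64(51.285239618364855))
[ 433.1 -349.1   32.2] ((433.272705078125, -348.7231750488281), (16.51630973815918, 64.145263671875), 88.7273178100586)
[ 562.2 -360.2   26. ] [ 468.7 -354.7   26. ] [ 432.7 -348.7   40. ]
```

```bash
python3 -m crank '[[[0,0,0,0,0,0]]]' 0.6; python3 go.py 434,-351.5,130,176 434,-351.5,50,176
```

```text
time: 17.77
tool_pos: [352.3, -140.4, 210.4]
tcp_rot: [179.8, -0.5, 174.1]
ft_force: [0.0, 0.2, 1.0]
finger_gap: 35.2
t 17.77 tcp [ 352.3 -140.4  210.4] rot [179.8  -0.5 174.1] F [0.  0.2 1. ] gap 35.2 j [ -29.  -28.  116.   -0.   93. -114.]
434,-351.5,130,176 -> [-0.1037 -0.2018  0.0789] [ 0.0029 -0.0092 -0.0332] dist rows 3.8 rot rows 0.2
434,-351.5,50,176 -> [-0.1044 -0.202   0.1589] [ 0.0029 -0.0092 -0.0332] dist rows 4.4 rot rows 0.2
```

```bash
python3 -m crank '[[[-0.025,-0.05,0,0,0,0],[-0.05,-0.1,0,0.003,-0.009,-0.02],[-0.08,-0.15,0.03,0.003,-0.009,-0.033],[-0.1,-0.195,0.07,0.003,-0.009,-0.033],[-0.104,-0.202,0.11,0.003,-0.009,-0.033],[-0.104,-0.202,0.13,0.003,-0.009,-0.033],[-0.104,-0.202,0.13,0.003,-0.009,-0.033],[-0.104,-0.202,0.13,0.003,-0.009,-0.033]]]'; python3 go.py 434,-351.5,-8,176; python3 - <<'E'
from h import *
a,d=snap('scene','s14');b,_=snap('top','t14')
A=cv2.resize(a[115:215,80:220],(700,500),interpolation=cv2.INTER_CUBIC);cv2.imwrite('pics/s14z.png',A)
E
```

```text
time: 18.77
tool_pos: [434.8, -351.8, 81.0]
tcp_rot: [-179.9, 0.1, 176.0]
ft_force: [-0.7, -0.7, -0.9]
finger_gap: 34.2
t 18.77 tcp [ 434.8 -351.8   81. ] rot [-179.9    0.1  176. ] F [-0.7 -0.7 -0.9] gap 34.2 j [ -44.    6.  100.   -0.   74. -130.]
434,-351.5,-8,176 -> [0.001  0.0004 0.089 ] [-0.0017  0.0018  0.0006] dist rows 1.4 rot rows 0.0
```

View pics/s14z.png

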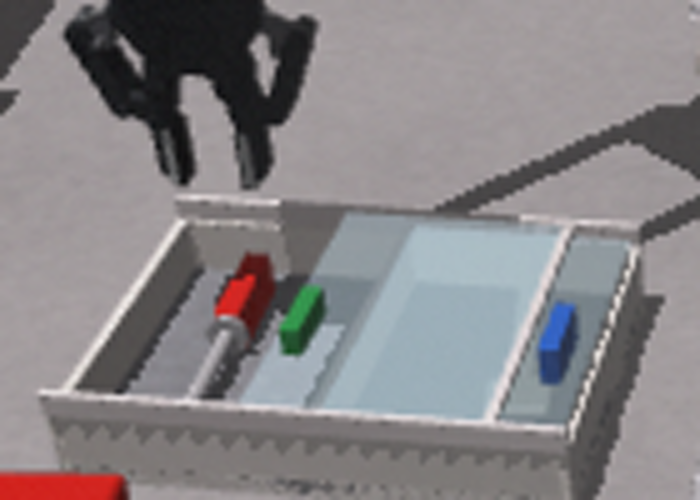

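```bash
python3 -m crank '[[[0,0,0.03,0,0,0],[0,0,0.055,0,0,0],[0,0,0.07,0,0,0],[0,0,0.07,0,0,0]]]'; python3 - <<'E'
from h import *
print(w2p('scene',(434.8,-351.8,113)))
a,d=snap('scene','s15');b,_=snap('top','t15')
A=cv2.resize(a[115:215,80:220],(700,500),interpolation=cv2.INTER_CUBIC);cv2.imwrite('pics/s15z.png',A)
E
```

```text
time: 19.38
tool_pos: [435.0, -351.9, 11.2]
tcp_rot: [-179.9, 0.1, 176.0]
ft_force: [-0.1, 1.0, -0.3]
finger_gap: 34.3
[123.16288899 150.66978272]
```

View pics/s15z.png

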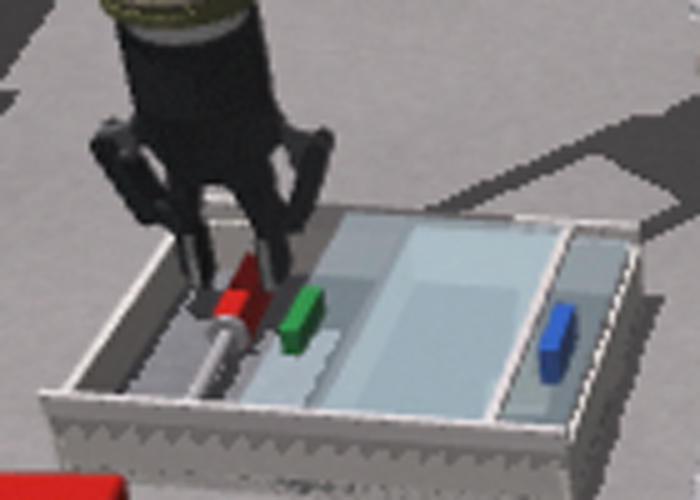

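```bash
python3 -m crank '[[[0,0,0.01,0,0,0],[0,0,0.017,0,0,0],[0,0,0.02,0,0,0],[0,0,0.02,0,0,0]]]';  python3 -m crank '[[[0,0,0,0,0,0],[0,0,0,0,0,0],[0,0,0,0,0,0],[0,0,0,0,0,0]]]' 1 90; python3 go.py
```

```text
time: 19.98
tool_pos: [435.8, -352.7, -7.8]
tcp_rot: [-179.8, 0.2, 176.0]
ft_force: [-0.1, 0.2, -0.2]
finger_gap: 34.0
time: 20.48
tool_pos: [436.1, -353.0, -7.3]
tcp_rot: [-179.8, 0.2, 176.0]
ft_force: [0.2, 0.4, 3.8]
finger_gap: 14.1
t 20.48 tcp [ 436.1 -353.    -7.3] rot [-179.8    0.2  176. ] F [0.2 0.4 3.8] gap 14.1 j [ -44.   13.  102.   -0.   64. -130.]
```

```bash
python3 -m crank '[[[0,0,-0.03,0,0,0],[0,0,-0.07,0,0,0],[0,0,-0.12,0,0,0],[0,0,-0.16,0,0,0],[0,0,-0.16,0,0,0]]]';  python3 go.py 577,146,120,87.6
```

```text
time: 21.1
tool_pos: [437.4, -354.2, 156.9]
tcp_rot: [-179.5, 0.5, 176.0]
ft_force: [1.0, -0.5, -0.9]
finger_gap: 13.9
t 21.1 tcp [ 437.4 -354.2  156.9] rot [-179.5    0.5  176. ] F [ 1.  -0.5 -0.9] gap 13.9 j [ -44.    3.   95.   -0.   81. -130.]
577,146,120,87.6 -> [-0.1044  0.5089  0.0337] [0.0007 0.0137 1.5436] dist rows 8.3 rot rows 8.3
```

```bash
python3 -m crank '[[[-0.01,0.05,0,0,0,0.15],[-0.02,0.1,0,0,0,0.3],[-0.03,0.15,0,0,0,0.45],[-0.04,0.2,0,0,0,0.6],[-0.05,0.25,0,0,0,0.76],[-0.06,0.3,0,0,0,0.92],[-0.072,0.35,0,0,0,1.08],[-0.084,0.41,0,0,0,1.24],[-0.095,0.47,0,0,0,1.4],[-0.104,0.509,0,0.001,0.014,1.543]]]';  python3 go.py 577,146,28,87.6 577,146,60,87.6
```

```text
time: 22.35
tool_pos: [575.1, 149.2, 151.3]
tcp_rot: [-179.8, 0.0, 87.5]
ft_force: [0.1, -0.6, -1.3]
finger_gap: 14.2
t 22.35 tcp [575.1 149.2 151.3] rot [-179.8    0.    87.5] F [ 0.1 -0.6 -1.3] gap 14.2 j [10.  8. 90.  0. 82. 12.]
577,146,28,87.6 -> [-0.0031  0.0025  0.1233] [-0.0036  0.0002 -0.0024] dist rows 2.0 rot rows 0.0
577,146,60,87.6 -> [-0.0031  0.0024  0.0913] [-0.0036  0.0002 -0.0024] dist rows 1.5 rot rows 0.0
```

```bash
python3 -m crank '[[[-0.003,0.0025,0.03,-0.003,0,-0.002],[-0.003,0.0025,0.07,-0.003,0,-0.002],[-0.003,0.0025,0.1,-0.003,0,-0.002],[-0.003,0.0025,0.115,-0.003,0,-0.002],[-0.003,0.0025,0.122,-0.003,0,-0.002],[-0.003,0.0025,0.1225,-0.003,0,-0.002]]]';  python3 go.py; python3 - <<'E'
from h import *
a,d=snap('scene','s16');b,_=snap('top','t16')
A=cv2.resize(a[130:230,200:340],(784,560),interpolation=cv2.INTER_CUBIC);cv2.imwrite('pics/s16z.png',A)
A=cv2.resize(b[150:240,200:290],(600,600),interpolation=cv2.INTER_CUBIC);cv2.imwrite('pics/t16z.png',A)
E
```

```text
time: 23.1
tool_pos: [577.3, 146.1, 29.1]
tcp_rot: [-180.0, 0.0, 87.6]
ft_force: [0.6, -1.0, -0.2]
finger_gap: 14.1
t 23.1 tcp [577.3 146.1  29.1] rot [-180.     0.    87.6] F [ 0.6 -1.  -0.2] gap 14.1 j [ 9. 15. 95. -0. 69. 12.]
```

View pics/s16z.png

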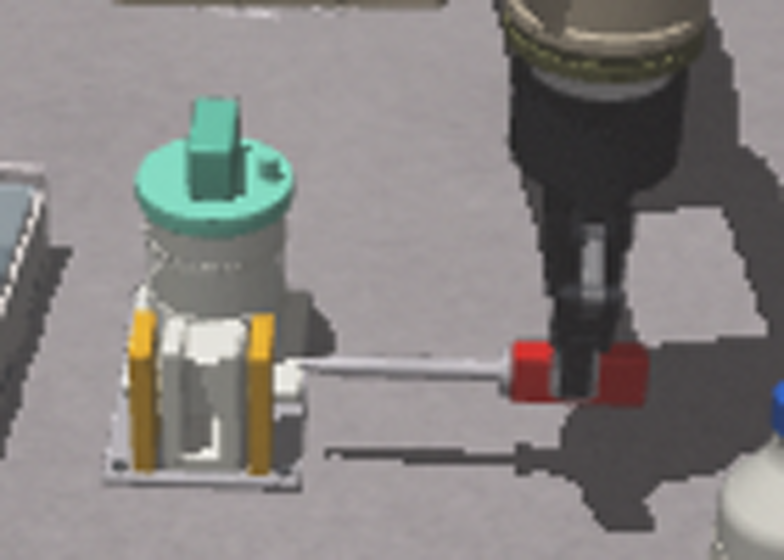

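View pics/t16z.png

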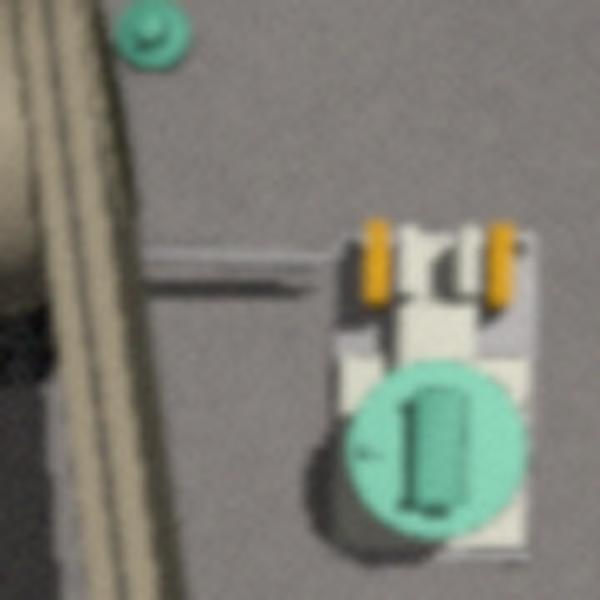

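```bash
cat > ax.py <<'E'
from fit2 import *
def colcent(p,cols,lo,hi,thr,sign=1):
    V=cv2.cvtColor(p,cv2.COLOR_BGR2HSV)[...,2].astype(float);o=[]
    for u in cols:
        c=V[lo:hi,u]; bg=np.percentile(c,25 if sign>0 else 75); w=np.clip(c-bg-thr,0,None); 
        if w.sum()>0:o.append((u,(w*np.arange(lo,hi)).sum()/w.sum()))
    return np.array(o)
E
python3 - <<'E'
from ax import *
a=img('s','s16');b=img('t','t16')
V=cv2.cvtColor(b,cv2.COLOR_BGR2HSV)[...,2]
for u in (224,230,236,242,246,248,250): print(u,V[184:198,u])
V=cv2.cvtColor(a,cv2.COLOR_BGR2HSV)[...,2]
for u in (254,258,262,268,274,280,286): print(u,V[188:204,u])
for n,P in (('top',(570,0,62)),('top',(570,0,76)),('scene',(570,0,62)),('scene',(570,0,63)),('scene',(571,0,62))): print(n,P,w2p(n,P))
E
```

```text
224 [129 125 125 138 135 120 125 117  78  60  86 122 134 133]
230 [132 126 125 140 148 128 127 114  77  60  84 120 131 132]
236 [133 129 134 141 150 127 117 114  73  55  84 121 132 131]
242 [133 133 134 143 150 128 114 117  98  68  85 120 131 129]
246 [131 132 125 133 150 129 117 126 116 103 118 129 131 130]
248 [130 127 129 133 148 132 128 128 127 127 131 131 129 131]
250 [128 130 136 135 124 107 101 101 100 103 102  99 101  98]
254 [ 92  91  88  85  83  80 200 119 167 170 163 136 127 121 115 103]
258 [ 92  79  77  75  76 116 210 160 110 159 163 164 162 163 163 164]
262 [164 162 163 164 163 167 207 170 104 135 164 164 163 164 164 162]
268 [161 163 162 161 161 151 199 174 118 137 166 166 162 164 165 164]
274 [162 162 163 162 163 151 183 180 129 122 158 158 159 162 164 163]
280 [159 159 159 162 165 165 185 190 141 105 158 159 159 161 164 163]
286 [160 159 161 161 163 167 175 197 156  94 159 162 162 162 163 163]
top (570, 0, 62) [256.1 189. ]
top (570, 0, 76) [256.1 188.6]
scene (570, 0, 62) [246.4 194.9]
scene (570, 0, 63) [246.4 194.6]
scene (571, 0, 62) [246.4 195.1]
```

```bash
python3 - <<'E'
from ax import *
a=img('s','s16');b=img('t','t16')
V=cv2.cvtColor(b,cv2.COLOR_BGR2HSV)[...,2];S=cv2.cvtColor(b,cv2.COLOR_BGR2HSV)[...,1]
for u in (255,256,257,274,275,276): print(u,S[180:200,u])
for u in (260,261,262,269,270,271): print('k',u,V[180:200,u])
mt=mask(b,'yellow').astype(float)
sm=np.clip((S.astype(float)-60)/120,0,1)
one=np.ones(mt.shape)
L=[box(-18,18,23,33,6,76),box(-18,18,-33,-23,6,76)]
for o in fitw(L,[('top',sm,one,(246,177,284,202))],(568,-28,-2.4)): print(o)
K=[box(-15,15,9,18,0,70),box(-15,15,-18,-9,0,70)]
S2=cv2.cvtColor(a,cv2.COLOR_BGR2HSV)[...,1].astype(float);sm=np.clip((S2-60)/80,0,1)
for o in fitw(L,[('scene',sm,one,(218,183,254,218))],(568,-28,-2.4)): print(o)
E
```

```text
255 [ 14  21  55 125 147 140 147 177 193 198 194 199 197 196 195 178  97  22
   8   4]
256 [ 15  21  70 150 192 194 198 211 216 216 208 216 211 215 212 210 121  30
   9   7]
257 [ 19  21  61 135 174 168 180 192 206 201 208 209 202 194 197 175 115  30
  11   9]
274 [ 15  19  44 105 175 204 207 213 209 219 214 216 214 207 218 204 126  21
   7   4]
275 [ 18  18  44 114 186 207 211 206 198 197 197 190 193 194 190 154  65  14
   6   8]
276 [ 14  18  40 103 155 162 174 174 149 137 134 132 130 132 119  84  32   9
   6   7]
k 260 [133 134 131 148 183 191 184 183 185 188 184 185 186 165 115 125 170 182
 177 181]
k 261 [131 134 134 156 195 211 210 211 214 210 212 214 208 189 147 170 202 206
 210 209]
k 262 [133 132 131 149 182 206 212 217 216 216 218 215 215 204 182 195 212 214
 215 215]
k 269 [127 129 129 143 171 184 187 188 187 186 188 189 186 168 126 147 203 218
 217 218]
k 270 [129 129 132 152 187 206 206 207 203 206 203 204 204 183 133 150 195 206
 206 208]
k 271 [132 129 133 150 181 200 195 178 176 177 176 174 174 158 120 123 149 156
 159 176]
(array([569.8, -28. ,  -1.2]), np.float64(26.86678044093125))
(array([564.2, -29.6,  -0.4]), np.float64(51.340687445670184))
```

```bash
python3 -m crank '[[[0,-0.001,-0.001,0,0,0],[-0.008,-0.001,-0.001,0,0,0],[-0.016,-0.001,-0.001,0,0,0],[-0.024,-0.001,-0.001,0,0,0],[-0.032,-0.001,-0.001,0,0,0],[-0.036,-0.001,-0.001,0,0,0]]]';  python3 go.py; python3 - <<'E'
from h import *
a,d=snap('scene','s17');b,_=snap('top','t17')
A=cv2.resize(a[175:225,210:280],(784,560),interpolation=cv2.INTER_CUBIC);cv2.imwrite('pics/s17z.png',A)
A=cv2.resize(b[165:215,225:285],(720,600),interpolation=cv2.INTER_CUBIC);cv2.imwrite('pics/t17z.png',A)
E
```

```text
time: 23.95
tool_pos: [575.4, 109.6, 31.0]
tcp_rot: [179.9, -0.0, 87.5]
ft_force: [0.1, 0.5, -1.6]
finger_gap: 14.2
t 23.95 tcp [575.4 109.6  31. ] rot [179.9  -0.   87.5] F [ 0.1  0.5 -1.6] gap 14.2 j [ 6. 14. 97.  0. 69.  8.]
```

View pics/s17z.png

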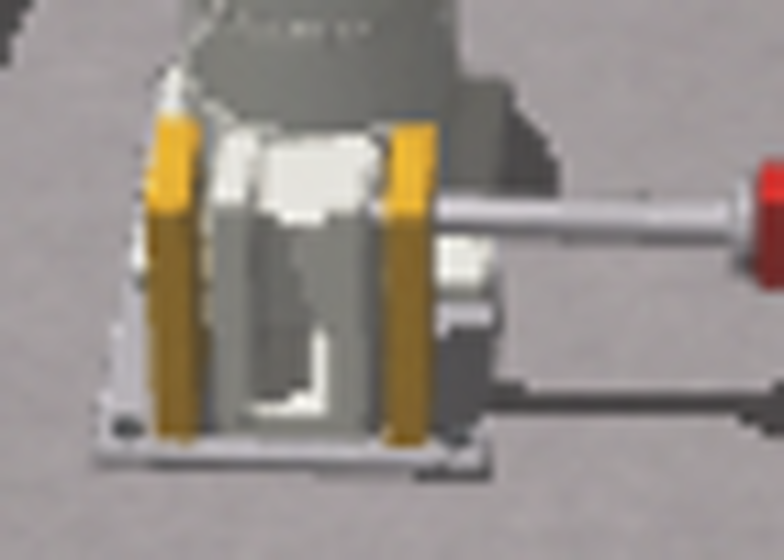

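View pics/t17z.png

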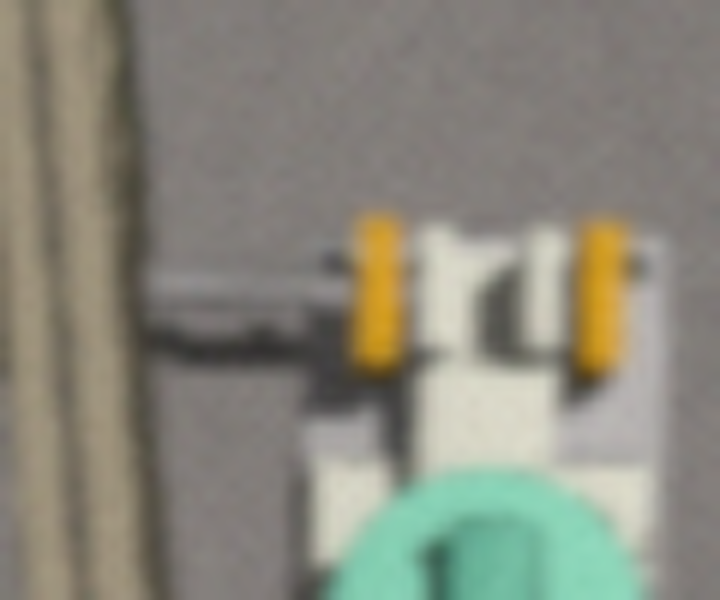

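```bash
python3 -m crank '[[[-0.006,0,0.0006,0,0,0],[-0.012,0,0.0006,0,0,0],[-0.018,0,0.0006,0,0,0],[-0.024,0,0.0006,0,0,0],[-0.03,0,0.0006,0,0,0]]]';  python3 go.py
```

```text
time: 24.68
tool_pos: [574.2, 79.3, 30.5]
tcp_rot: [179.9, -0.0, 87.5]
ft_force: [0.6, 1.2, -1.7]
finger_gap: 14.4
t 24.68 tcp [574.2  79.3  30.5] rot [179.9  -0.   87.5] F [ 0.6  1.2 -1.7] gap 14.4 j [ 3. 13. 98.  0. 69.  5.]
```

Forces are near zero and the tip is past both knuckles, so I continue.

```bash
python3 -m crank '[[[-0.006,0,0,0,0,0],[-0.012,0,0,0,0,0],[-0.018,0,0,0,0,0],[-0.024,0,0,0,0,0],[-0.03,0,0,0,0,0],[-0.034,0,0,0,0,0]]]';  python3 go.py; python3 - <<'E'
from h import *
a,d=snap('scene','s18');b,_=snap('top','t18')
A=cv2.resize(a[165:225,200:290],(800,533),interpolation=cv2.INTER_CUBIC);cv2.imwrite('pics/s18z.png',A)
E
```

```text
time: 25.42
tool_pos: [572.7, 45.7, 30.5]
tcp_rot: [179.9, -0.1, 87.5]
ft_force: [-0.0, 14.8, -1.4]
finger_gap: 14.2
t 25.43 tcp [572.7  45.7  30.5] rot [179.9  -0.1  87.5] F [-0.  14.8 -1.4] gap 14.2 j [-1. 12. 99.  0. 69.  2.]
```

View pics/s18z.png

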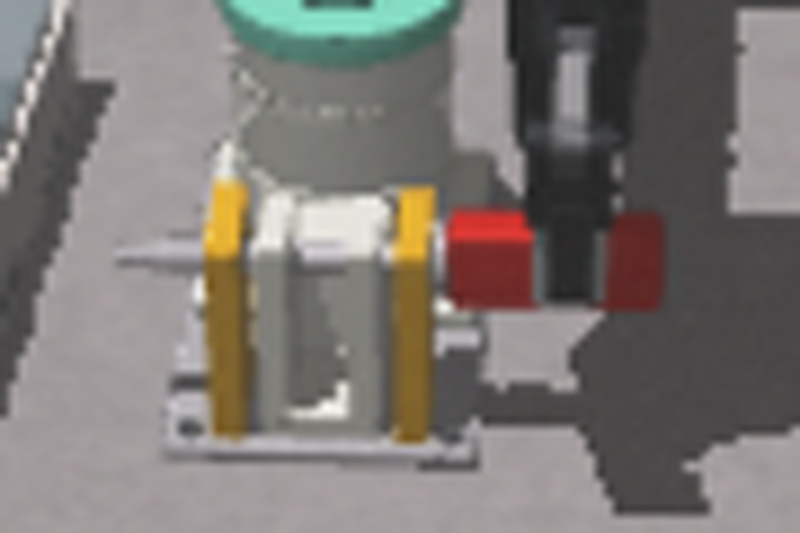

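```bash
python3 -m crank '[[[0,0,0,0,0,0],[0,0,0,0,0,0],[0,0,0,0,0,0],[0,0,-0.02,0,0,0],[0,0,-0.06,0,0,0],[0,0,-0.12,0,0,0],[0,0,-0.15,0,0,0],[0,0,-0.15,0,0,0]]]' 0.6;  python3 go.py 513,-296,110,174.2; python3 - <<'E'
from h import *
a,d=snap('scene','s19');b,_=snap('top','t19')
A=cv2.resize(a[140:230,70:290],(800,327),interpolation=cv2.INTER_CUBIC);cv2.imwrite('pics/s19z.png',A)
A=cv2.resize(b[160:260,225:405],(800,444),interpolation=cv2.INTER_CUBIC);cv2.imwrite('pics/t19z.png',A)
E
```

```text
time: 26.52
tool_pos: [575.2, 45.6, 186.3]
tcp_rot: [179.4, -0.1, 87.5]
ft_force: [0.1, 0.2, 0.0]
finger_gap: 34.3
t 26.52 tcp [575.2  45.6 186.3] rot [179.4  -0.1  87.5] F [0.1 0.2 0. ] gap 34.3 j [-1.  4. 91.  0. 85.  2.]
513,-296,110,174.2 -> [-0.3441 -0.0481  0.0752] [ 0.0093  0.0062 -1.5128] dist rows 5.7 rot rows 8.1
```

View pics/s19z.png

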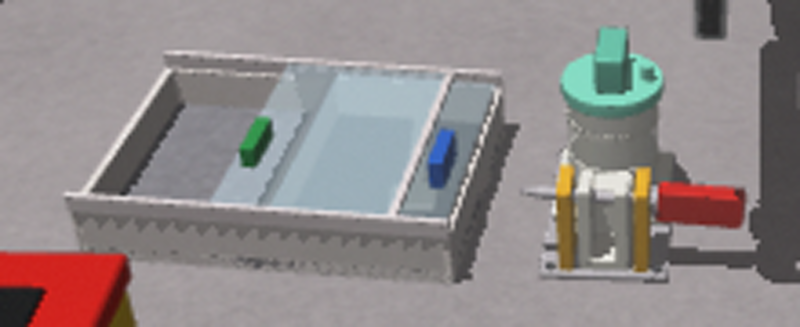

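View pics/t19z.png

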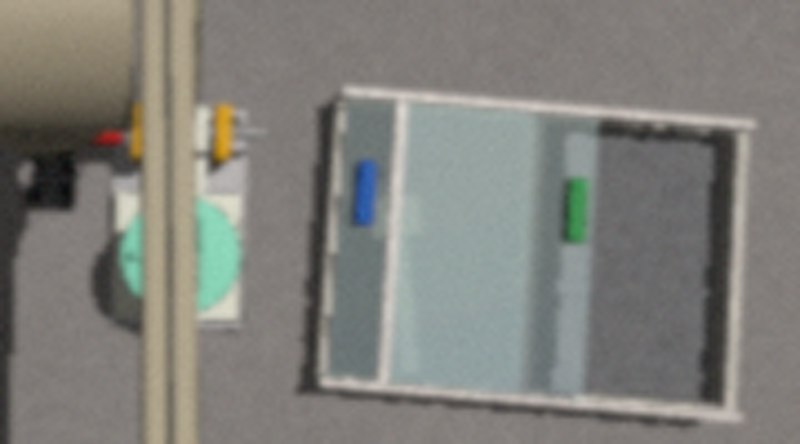

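```bash
python3 -m crank '[[[-0.035,-0.005,0,0,0,-0.16],[-0.075,-0.01,0,0,0,-0.32],[-0.115,-0.016,0,0,0,-0.48],[-0.155,-0.021,0,0,0,-0.64],[-0.195,-0.027,0.01,0,0,-0.8],[-0.235,-0.033,0.03,0,0,-0.96],[-0.27,-0.038,0.05,0,0,-1.12],[-0.3,-0.042,0.07,0,0,-1.28],[-0.33,-0.046,0.075,0.009,0.006,-1.44],[-0.344,-0.048,0.075,0.009,0.006,-1.513]]]';  python3 go.py 513,-296,35,174.2
```

```text
time: 27.88
tool_pos: [507.9, -296.3, 102.7]
tcp_rot: [179.9, -0.7, 174.3]
ft_force: [0.1, 0.1, 0.4]
finger_gap: 33.9
t 27.88 tcp [ 507.9 -296.3  102.7] rot [179.9  -0.7 174.3] F [0.1 0.1 0.4] gap 33.9 j [ -35.   10.   93.   -0.   77. -119.]
513,-296,35,174.2 -> [-0.0058  0.0007  0.0677] [ 0.0016 -0.0115  0.0026] dist rows 1.1 rot rows 0.1
```

```bash
python3 -m crank '[[[-0.005,0.0007,0.01,0.002,-0.011,0.002],[-0.005,0.0007,0.035,0.002,-0.011,0.002],[-0.005,0.0007,0.055,0.002,-0.011,0.002],[-0.005,0.0007,0.066,0.002,-0.011,0.002],[-0.005,0.0007,0.067,0.002,-0.011,0.002]]]'; python3 -m crank '[[[0,0,0,0,0,0],[0,0,0,0,0,0],[0,0,0,0,0,0],[0,0,0,0,0,0]]]' 1 30; python3 go.py; python3 - <<'E'
from h import *
a,d=snap('scene','s20');b,_=snap('top','t20')
A=cv2.resize(a[120:200,90:180],(675,600),interpolation=cv2.INTER_CUBIC);cv2.imwrite('pics/s20z.png',A)
A=cv2.resize(b[165:240,225:295],(560,600),interpolation=cv2.INTER_CUBIC);cv2.imwrite('pics/t20z.png',A)
E
```

```text
time: 28.5
tool_pos: [511.5, -295.0, 34.4]
tcp_rot: [180.0, -0.1, 174.2]
ft_force: [0.1, -0.3, 0.1]
finger_gap: 34.2
time: 29.0
tool_pos: [512.1, -295.2, 35.2]
tcp_rot: [180.0, -0.1, 174.2]
ft_force: [0.1, 1.3, 4.3]
finger_gap: 11.2
t 29.0 tcp [ 512.1 -295.2   35.2] rot [180.   -0.1 174.2] F [0.1 1.3 4.3] gap 11.2 j [ -35.   14.   96.   -0.   70. -119.]
```

View pics/s20z.png

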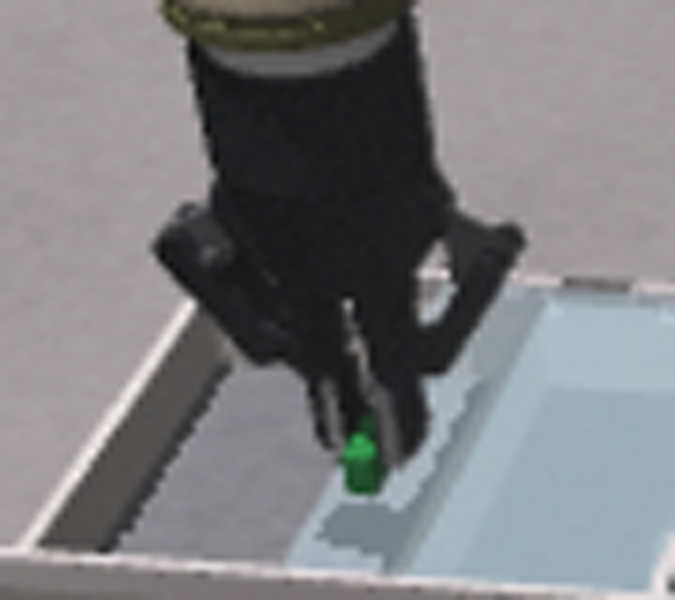

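View pics/t20z.png

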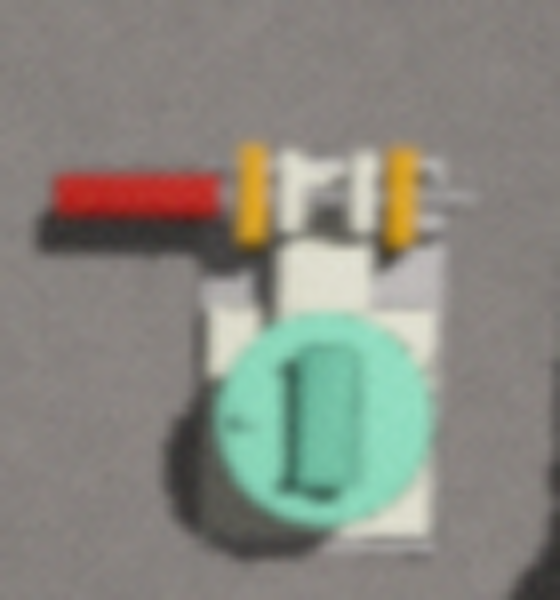

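```bash
python3 -m crank '[[[0,-0.01,0,0,0,0],[0,-0.025,0,0,0,0],[0,-0.04,0,0,0,0],[0,-0.055,0,0,0,0],[0,-0.07,0,0,0,0],[0,-0.085,0,0,0,0],[0,-0.096,0,0,0,0],[0,-0.102,0,0,0,0],[0,-0.104,0,0,0,0]]]'; python3 -m crank '[[[0,-0.002,0,0,0,0],[0,-0.004,0,0,0,0],[0,-0.004,0,0,0,0]]]';python3 go.py
```

```text
time: 30.22
tool_pos: [501.8, -399.1, 35.2]
tcp_rot: [180.0, -0.0, 174.2]
ft_force: [4.5, 5.0, 2.4]
finger_gap: 11.2
time: 30.6
tool_pos: [501.8, -399.0, 35.1]
tcp_rot: [179.7, -0.1, 174.3]
ft_force: [2.4, 15.9, 9.5]
finger_gap: 11.3
t 30.6 tcp [ 501.8 -399.    35.1] rot [179.7  -0.1 174.3] F [ 2.4 15.9  9.5] gap 11.3 j [ -43.   22.   87.    0.   72. -128.]
```

```bash
python3 -m crank '[[[0,0,0,0,0,0],[0,0,0,0,0,0],[0,0,-0.03,0,0,0],[0,0,-0.08,0,0,0],[0,0,-0.12,0,0,0]]]' 0.5; python3 go.py; python3 - <<'E'
from h import *
a,d=snap('scene','s21');b,dt=snap('top','t21')
A=cv2.resize(a[130:230,60:300],(800,333),interpolation=cv2.INTER_CUBIC);cv2.imwrite('pics/s21z.png',A)
A=cv2.resize(b[165:260,225:405],(800,422),interpolation=cv2.INTER_CUBIC);cv2.imwrite('pics/t21z.png',A)
cv2.imwrite('pics/s21y.png',cv2.resize(a[180:215,225:285],(780,455),interpolation=cv2.INTER_NEAREST))
E
```

```text
time: 31.22
tool_pos: [501.6, -400.4, 156.8]
tcp_rot: [179.7, -0.1, 174.3]
ft_force: [2.3, -0.4, -0.3]
finger_gap: 42.5
t 31.23 tcp [ 501.6 -400.4  156.8] rot [179.7  -0.1 174.3] F [ 2.3 -0.4 -0.3] gap 42.5 j [ -43.   16.   81.    0.   84. -128.]
```

View pics/s21z.png

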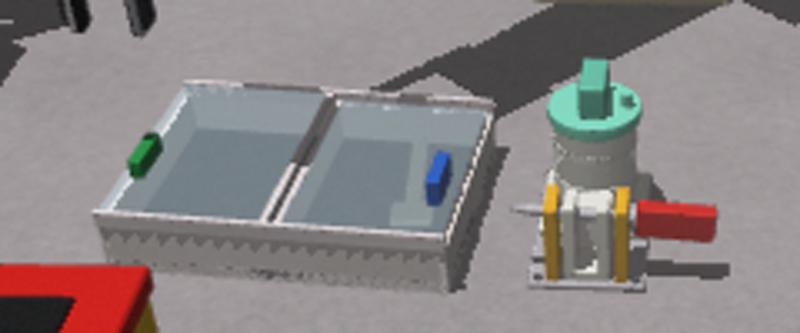

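View pics/t21z.png

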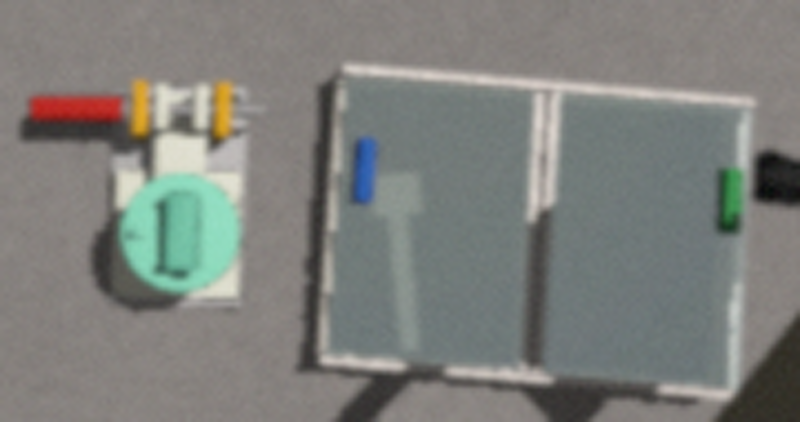

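View pics/s21y.png

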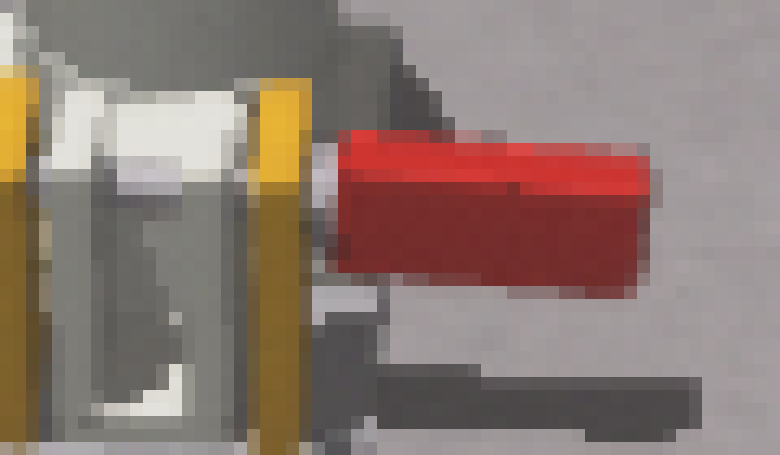

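```bash
python3 - <<'E'
from h import *
print(r.hand_in()); print(r.sense()['time'])
E
```

```text
the job is handed in; nothing more can be done
None
the job is handed in; nothing more can be done
```

The job is done and handed in at about 31 s. The carrier stands on its dock plate, the pin is through both lugs and both knuckles, and the console cover is shut.

**Steps, in the order asked**
- I set the carrier on the yellow-lugged dock with its knuckles between the lugs.
- I slid the green (right) cover open and took out the red-handled pin.
- I threaded the pin from the robot's left side (+y) until its collar met the lug, with 15 N of reaction force.
- I pushed the cover back to its stop, with 16 N of reaction force over about 104 mm of travel, then let go and lifted clear.

**Last checks (pictures 21)**
- **Carrier:** upright on the dock, with the holes lined up to within about 1 mm.
- **Pin:** its tip sticks out beyond the far lug. The gap between handle and lug measures about 5 mm, which is the thickness of the collar.
- **Cover:** the green tab sits about 1 pixel (about 3 mm) farther shut than where it started.
- **Console contents:** the key is still in its compartment, the blue cover is as it was and the gripper is clear. I did not re-measure the bystanders outside the console.

**What disagreed**
- **Fingertips:** they were about 30 mm higher than the reported tool position, so the first grip on the carrier closed on air. I saw this in the picture and corrected for it.
- **Finger opening:** it read about 1.5 mm below the known part widths.
- **Cameras:** the two views differed by 2–5 mm in absolute position, so I aligned the parts relative to each other in the same picture.
- **Pin handle:** it droops slightly in the holes' clearance.

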